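Change the feed bottles, tare and set the feed pump

ROBOT

A 7-joint arm with a two-finger parallel gripper is mounted at the origin on the work surface. World frame = base frame: x ahead of the robot, y to its left, z up, the work surface at z = 0. Lengths are in m, angles in rad, forces in N, time in s.
With the tool pointing down it reaches from about 0.425 to 0.8 m from the base axis. Payload 8.3 kg.
Tool frame: the origin (TCP) lies on the centre line of the jaws, within the pads' length; the fingertips stand 25 mm ahead of it and the grasp point (between the pads) lies 6 mm ahead of it; z points along the fingers, y is the line along which they close (so a half turn about z gives the same grasp; the last joint's range is limited). The gripper opens to 85 mm and grips with 20 to 120 N. Pads are 22 mm wide; open, the fingers measure 114 mm over their backs; the gripper's body (76 mm by 85 mm) begins 54 mm behind the grasp point. The pads swing forward as they close: fully open they stand 13 mm farther back than shut.
Start: joints at [-1.388, 0.383, 0.016, 1.37, -0.006, 1.388, -0.046], TCP at [0.152, 0.606, 0.256] pointing down, gripper open.
Joint ranges: [-2.95, 2.95], [-0.25, 2.06], [-1.52, 1.56], [0.18, 2.33], [-1.44, 4.58], [0.02, 2.06], [-3.01, 3.01]. Speed limits (rad/s): [2.39, 2.39, 3.01, 3.01, 3.14, 3.14, 3.14].

INTERFACE

Orientations are given as a rotation vector (axis times angle).
In Python, from cell import read_state, cams, robot gives the robot as it stands. The module is installed in compiled form; this text tells all that it offers.
- The arm moves only by the tool play_rows, never from a script. Its argument "rows" is a list of rows, each a list of 3 entries, a list of its own where there are three numbers: the shift along the tool's x, y, z in m, then the turn, a rotation vector about the tool's x, y, z in rad, then the gripper's target within -1 to 1 (fully open at 1, half-way at 0, shut at -1). A call has exactly 5 rows; each row shifts and turns the commanded pose from where the row before left it, along the tool's axes as they then stand; what a row does not reach is not made up. A row lasts 1/10 s, in which the tool goes at most 50 mm and 8.59 degrees, less where a joint would pass 70% of its speed; a pose out of reach is approached as far as the arm can. A call is refused whole if a number of a shift passes 0.05 or a number of a turn 0.15, either way. A call with a gripper value outside its range is refused whole. The fingers move at their own pace and stop on an object; "newtons" is the grip in N (left out, the last holds). Time passes only in rows, so rows that do not move let the fingers close, or fill a call up. It gives the time, the measured TCP pose, the force, the opening and the grip force at its end, in the units of the state.
- read_state(): the state, without advancing time (a new reading comes with each control period).
- cams.read_camera(name): name is "scene" or "top" or "wrist"; returns a dict with "image" (400x640x3 uint8, red, green, blue), "intrinsics" (3x3 intrinsics, pixels), "k1" (the pictures are not rectified: a ray, as slopes to the right and down, at radius r is drawn at 1 + k1 r^2 times it, then the intrinsics apply), "world_from_camera" (4x4, takes a point from camera to world coordinates); the wrist camera has in their place "mount" (4x4, takes a point from camera to tool coordinates, whose origin is the TCP and whose axes are the flange's). Camera axes: x right, y up, looking along -z (the intrinsics and any distortion apply to the point x, -y, -z); pixel columns grow to the right and rows downward; lengths in m; the calibration is good to about 2 mm. A picture is of the moment at which its call begins: read the wrist's pose just before it. There is no depth.
- robot.close_job(): hands the job in; it is judged then, once.
Trained networks look in the newest picture that a camera, given by its name, has taken for a name from the list of things; names that differ only in an ending like _2 or _b are one class to them, and where a whole thing is asked for, a point or a joint stands for the part that bears it (a point fixed in the world has none). Each returns a list of dicts, best first, with "confidence" (0 to 1); they miss things now and then, are a little off and sometimes report something else, mostly with a low value. They report only what shows in the picture. A call takes as long as a camera call.
- cams.spot_in(target, camera): "position" ([column, row] in pixels, amid what is visible of it).
- cams.cut_out(target, camera): "region" (400x640 bool, what is visible of it) and "position" ([column, row] in pixels, amid what is visible of it).
The state is a dict: "clock": time; "joints": joint angles; "qvel": joint speeds; "effort": joint torques, N m; "eef_pos": TCP position; "tcp_rot": TCP orientation; "ft_force": force on the tool from outside, world axes, zero at the start; "wrist_torque": the same for the moment, N m; "grip_width": finger opening in m; "grasp_force": force on a finger pad.
Only numpy, scipy, OpenCV 4.12 (cv2) and the standard library are available. Lean on these libraries where they do the work, as an engineer would, in place of code of your own. Each camera call takes 0.05 s, during which the arm holds its last target. There are 200 camera calls.

TASK

Change over the fermenter's weighed feed: move the empty clear bottle from the pan of the dial scale to the steel tray on the bench, stand every brown feed bottle upright on the pan and then, with all of them standing there by themselves, turn the scale's tare knob until the pointer stands on the dial's bold zero mark. Roll the pump's three thumbwheels by their edges until the windows show 2, 7 and 5 from left to right as seen from the robot, each digit centred in its window, and only when the scale is zeroed and the digits are set press the pump's start button fully down and let go. Leave the other things on the bench where they are.

Things in the scene. Friction and masses are not known exactly. Their poses are not given: they have to be found in the camera images.
- bottle1_mid (a point): brown-glass feed bottle with a ribbed black screw cap, standing upright, 108 mm high: body 56 mm across up to 62 mm, neck 38 mm, cap 46 mm across from 80 to 108 mm, about 0.25 kg. This point is at its centre, 54 mm above its underside; z is up its axis. Two or three of these bottles are present (an absent one reads None).
- bottle2_mid (a point): brown-glass feed bottle with a ribbed black screw cap, standing upright, 108 mm high: body 56 mm across up to 62 mm, neck 38 mm, cap 46 mm across from 80 to 108 mm, about 0.25 kg. This point is at its centre, 54 mm above its underside; z is up its axis. Two or three of these bottles are present (an absent one reads None).
- bottle3_mid (a point): brown-glass feed bottle with a ribbed black screw cap, standing upright, 108 mm high: body 56 mm across up to 62 mm, neck 38 mm, cap 46 mm across from 80 to 108 mm, about 0.25 kg. This point is at its centre, 54 mm above its underside; z is up its axis. Two or three of these bottles are present (an absent one reads None).
- empty_mid (a point): the empty bottle, clear glass with the same black cap, starts on the scale's pan: 128 mm high, body 56 mm across up to 82 mm, neck 38 mm, cap 46 mm across from 100 to 128 mm, 0.12 kg. This point is at its centre, 64 mm above its underside; z up its axis.
- tray_mid (a point): centre of the inner floor of the fixed steel tray for empties on the bench: 120 x 120 mm outside, walls 3 mm thick and 28 mm high above the bench, floor 3 mm thick.
- pan_mid (a point): centre of the inner floor of the scale's steel pan, a shallow tray 150 mm (x) by 290 mm (y) inside with an upstand 25 mm high (to 102 mm above the bench); floor about 77 mm above the bench. x points from the dial to the back of the scale, y left along the pan, z up. It rides on a spring and sinks about 5 mm per kg. Three bottles fit side by side along y, 80 mm apart.
- dial_mid (a point): centre of the scale's round dial, 110 mm across, facing up under a flat glass 12 mm above the housing (72 mm above the bench), at the front left of the scale (fixed white housing, 290 x 290 mm, 60 mm high), 150 mm in front of pan_mid and 58 mm left of it.
- pointer_tip (a point): near the tip of the scale's dark needle, 46 mm from dial_mid. The needle turns clockwise seen from above by about 2.4 rad per kg on the pan; with nothing on the pan it points straight to the back of the scale. The tare knob does not move it.
- dial_zero (a point): the bold zero mark on the dial's white card, 46 mm from dial_mid (fine marks every 50 g, 0.12 rad or 5.5 mm apart). The card turns with the tare knob, same way and by the same angle; the pointer reads zero when pointer_tip is straight above this mark.
- tare_grip (a point): middle of the scale's ribbed round black tare knob, on its vertical axis, 76 mm above the bench: 36 mm across and 26 mm high (from 62 to 88 mm above the bench), at the front right of the scale, 155 mm in front of pan_mid and 75 mm right of it. It can be gripped at any yaw.
- tare_knob (a joint): angle of the tare knob and the dial's card (rad), growing clockwise seen from above; 0 = zero mark straight to the back of the scale. No stops, stays where it is left (0.03 N m friction).
- wheel_hundreds_top (a point): crest of the left thumbwheel of the pump, as wheel_units_top; the three wheels are 51 mm apart. The pump is a fixed white box, 250 (x) x 170 (y) x 115 mm high, with an aluminium roller head on its right side. Axes: x from the pump's front (robot's side) to its back, y left, z up.
- wheel_tens_top (a point): crest of the middle thumbwheel, as wheel_units_top.
- wheel_units_top (a point): crest of the right thumbwheel: upright black knurled wheel, 50 mm diameter, 12 mm thick, axle along the pump's y, 8 mm proud of the pump's top (crest 123 mm above the bench). The point stays put as the wheel turns. Digits, white on a black drum, show in a framed window (2.5 mm high) 14 mm left of this point, upright seen from the robot's side.
- wheel_hundreds (a joint): angle of the left thumbwheel (rad): digit d is centred in its window at d x 0.6283. It grows when the crest is rolled away from the robot (to the pump's +x). Turns without clicks from just below 0 to just beyond 9 (stops), stays where it is left (0.02 N m friction).
- wheel_tens (a joint): angle of the middle thumbwheel, as wheel_hundreds.
- wheel_units (a joint): angle of the right thumbwheel, as wheel_hundreds.
- start_top (a point): centre of the top of the pump's round white start button, 26 mm across, on the pump's top behind the thumbwheels; pressed straight down 6 mm, about 5 N fully down, springs back.
- start (a joint): travel of the start button (m), 0 = up, 0.006 = fully down.
- flask: bystander: conical glass flask with a foil cap, 78 mm across, 146 mm high, origin at the centre of the underside (as all bystanders).
- media: bystander: tall clear bottle with a blue cap, 72 mm across, 170 mm high.
- beaker: bystander: empty glass beaker, 64 mm across, 75 mm high.
- tape: bystander: roll of paper tape lying flat, 84 mm across, 19 mm high.
- timer: bystander: flat white lab timer, 65 x 75 x 20 mm.

How it is judged:
By the outcome, as a careful person would: the job done as asked, in the order asked, and still so for the second after the job is handed in, with the robot touching nothing.
Of bottle1, bottle2, bottle3 only 2 to 3 are there at a start; the rules pass over those that are not, and their reading is None.
At some moment in a run one of bottle1, bottle2, bottle3 may be knocked a few centimetres aside while the robot is not near it.
It also fails if it takes over 210 s, if anything falls off the work surface, if the arm or the gripper's body presses on something with over 40 N, if the wrist force passes 120 N, or if a joint passes its speed limit or range.

## Working session

There is one attempt and no reset: what is moved stays moved. The work goes in short steps, Python scripts to look and compute and a tool call to move; the robot and the scene stay as the last step left them, time stands still between calls to the robot, and variables do not carry over. Pictures are saved under pics/ and viewed, at most 14 in all, crops included, and the job is handed in when it is done.

Besides the shell and the picture viewer there is one more tool, called after "Call:" as a command line: name --argument value ..., lists and objects as JSON in quotes. play_rows: Moves the arm, as the interface text tells. Its arguments: {"type":"object","properties":{"rows":{"type":"array","items":{"type":"array"}},"newtons":{"type":"number"}},"required":["rows"]}

```bash
mkdir -p pics; cat > h.py <<'E'
import numpy as np, cv2
from scipy.spatial.transform import Rotation as R
from cell import read_state, cams, robot
def cam(name):
    s=read_state(); c=cams.read_camera(name)
    if name=='wrist':
        T=np.eye(4);T[:3,:3]=R.from_rotvec(s['tcp_rot']).as_matrix();T[:3,3]=s['eef_pos']
        W=T@np.array(c['mount'])
    else: W=np.array(c['world_from_camera'])
    return dict(img=c['image'],K=np.array(c['intrinsics']),k1=c['k1'],W=W)
def ray(c,p):
    K=c['K'];d=np.array([[[p[0],p[1]]]],float)
    u=cv2.undistortPoints(d,K,np.array([c['k1'],0,0,0.]))[0,0]
    v=c['W'][:3,:3]@np.array([u[0],-u[1],-1]);return c['W'][:3,3],v
def atz(c,p,z):
    o,v=ray(c,p);return o+v*(z-o[2])/v[2]
def proj(c,X):
    q=np.linalg.inv(c['W'])@np.append(X,1);a=np.array([q[0],-q[1]])/-q[2]
    a=a*(1+c['k1']*(a@a));return c['K'][:2,:2]@a+c['K'][:2,2]
def save(n,im): cv2.imwrite('pics/'+n,np.ascontiguousarray(im[:,:,::-1]))
E
python3 - <<'E'
from h import *
np.set_printoptions(precision=4,suppress=True)
s=read_state();print({k:np.round(v,3) for k,v in s.items()})
zs=dict(bottle1_mid=.054,empty_mid=.141,tray_mid=.003,pan_mid=.077,dial_mid=.072,pointer_tip=.07,dial_zero=.066,tare_grip=.085,wheel_hundreds_top=.123,wheel_tens_top=.123,wheel_units_top=.123,start_top=.121,flask=.07,media=.085,beaker=.04,tape=.01,timer=.01)
for n in ('scene','top'):
    c=cam(n);save(n+'1.png',c['img']);print(n,c['W'],c['K'],c['k1'])
    for t,z in zs.items():
        print(t,[(round(d['confidence'],2),np.round(d['position']),atz(c,d['position'],z).round(3)) for d in cams.spot_in(t,n)[:3]])
E
```

```text
{'clock': np.float64(0.0), 'joints': array([-1.388,  0.384,  0.016,  1.371, -0.006,  1.388, -0.046]), 'qvel': array([ 0.001, -0.002,  0.   , -0.001, -0.   , -0.001,  0.001]), 'effort': array([  0.   , -62.761,   0.845, -37.181,   0.017,   0.014,  -0.   ]), 'eef_pos': array([0.152, 0.606, 0.255]), 'tcp_rot': array([-0.385, -3.118,  0.003]), 'ft_force': array([-0.717, -0.17 , -0.884]), 'wrist_torque': array([-0.032,  0.006, -0.031]), 'grasp_force': np.float64(0.0), 'grip_width': np.float64(0.085)}
scene [[-0.7987 -0.3706  0.4741  1.1768]
 [ 0.6016 -0.4717  0.6446  0.8318]
 [-0.0152  0.8001  0.5997  0.8626]
 [ 0.      0.      0.      1.    ]] [[387.1929   0.     319.6979]
 [  0.     387.1929 197.2182]
 [  0.       0.       1.    ]] -0.012052365260701007
bottle1_mid [(0.61, array([276., 215.]), array([ 0.71 , -0.048,  0.054]))]
empty_mid [(0.82, array([377., 248.]), array([0.621, 0.328, 0.141]))]
tray_mid [(0.89, array([328., 187.]), array([ 0.433, -0.127,  0.003])), (0.7, array([261., 160.]), array([ 0.535, -0.458,  0.003])), (0.45, array([303., 268.]), array([0.746, 0.157, 0.003]))]
pa
[... 2492 characters left out ...]
array([ 0.627, -0.145,  0.123]))]
wheel_units_top []
start_top [(0.54, array([275., 142.]), array([0.757, 0.198, 0.121])), (0.54, array([190., 200.]), array([0.544, 0.456, 0.121]))]
flask [(0.55, array([322., 140.]), array([0.79 , 0.046, 0.07 ])), (0.23, array([439., 210.]), array([ 0.572, -0.354,  0.07 ]))]
media [(0.95, array([275., 143.]), array([0.763, 0.203, 0.085]))]
beaker [(0.31, array([436., 209.]), array([ 0.581, -0.351,  0.04 ])), (0.28, array([323., 145.]), array([0.784, 0.044, 0.04 ]))]
tape [(0.59, array([394., 272.]), array([ 0.363, -0.221,  0.01 ]))]
timer [(0.97, array([372., 146.]), array([ 0.8  , -0.134,  0.01 ])), (0.54, array([359., 247.]), array([ 0.44, -0.1 ,  0.01]))]
```

```bash
python3 - <<'E'
import cv2
a=cv2.imread('pics/top1.png');cv2.imwrite('pics/top1c.png',cv2.resize(a[100:320,150:500],None,fx=2.28,fy=2.28,interpolation=cv2.INTER_CUBIC))
a=cv2.imread('pics/scene1.png');cv2.imwrite('pics/scene1c.png',cv2.resize(a[110:330,200:470],None,fx=2.7,fy=2.7,interpolation=cv2.INTER_CUBIC))
E
```

```text
(no output)
```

View pics/top1c.png

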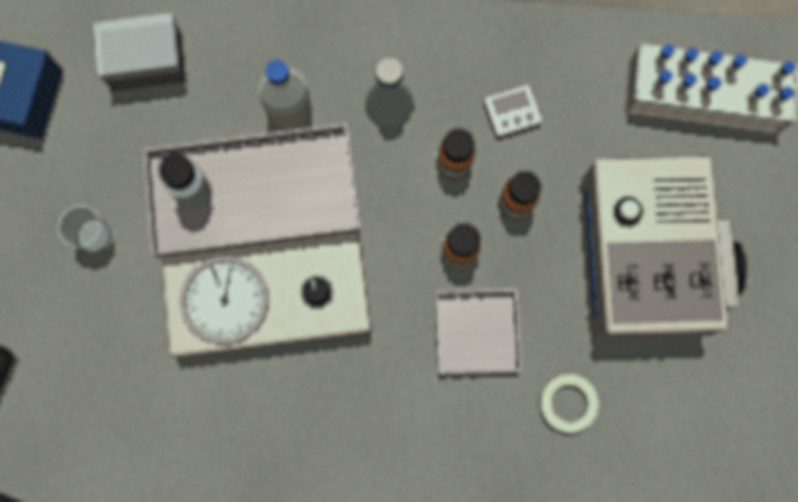

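View pics/scene1c.png

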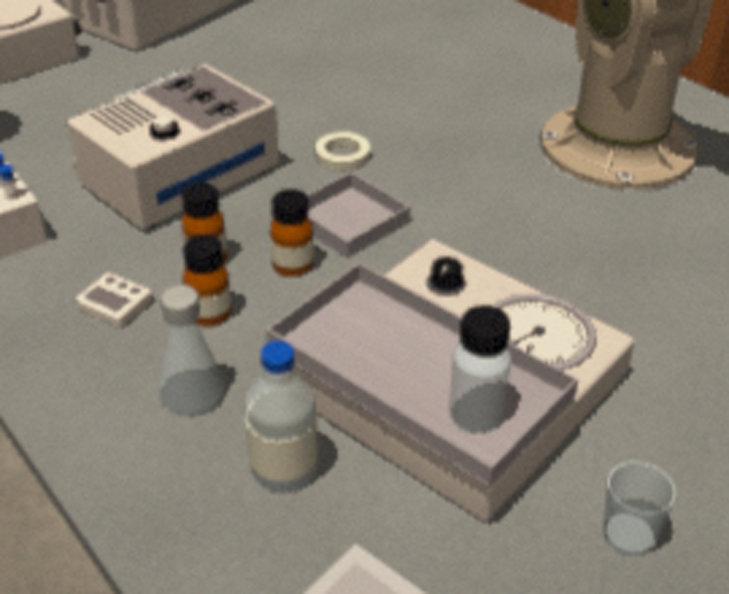

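The pictures show three brown bottles (crop caps at 458,143 / 522,186 / 463,238), the empty one on the pan's left (178,170), knob (316,290), dial (224,300), tray (478,333), and the pump at right with wheels near (628..700,281).

```bash
python3 - <<'E'
from h import *
c=cam('top')
P=dict(b1=(458,141,.108),b2=(522,184,.108),b3=(463,236,.108),empty=(178,168,.205),knob=(316,288,.088),dial=(224,300,.072),
tl=(148,152,.102),tr=(345,127,.102),br=(359,232,.102),bl=(157,254,.102),
h1=(172,355,.06),h2=(369,333,.06),t1=(437,293,.028),t2=(517,290,.028),t3=(520,375,.028),t4=(437,375,.028),
w1=(628,282,.117),w2=(665,281,.117),w3=(700,280,.117),start=(629,209,.121),p1=(595,161,.115),p2=(709,159,.115),p3=(726,328,.115),p4=(607,333,.115),flask=(390,70,.146),media=(277,70,.17),tape=(570,404,.019),timer=(512,110,.02))
for k,(u,v,z) in P.items():print(k,atz(c,(150+u/2.28,100+v/2.28),z).round(4))
c2=cam('scene')
for k,(u,v,z) in dict(b1=(206,245,.108),b2=(201,195,.108),b3=(291,200,.108),empty=(485,322,.205),knob=(447,265,.088)).items():print(k,atz(c2,(200+u/2.7,110+v/2.7),z).round(4))
for n in('bottle1_mid','empty_mid'):
  for d in cams.cut_out(n,'top'):
    ys,xs=np.where(d['region']);print(n,d['confidence'],d['position'],xs.min(),xs.max(),ys.min(),ys.max())
E
```

```text
b1 [ 0.7071 -0.0539  0.108 ]
b2 [ 0.6491 -0.148   0.108 ]
b3 [ 0.5684 -0.0676  0.108 ]
empty [0.6167 0.3203 0.205 ]
knob [0.4846 0.1348 0.088 ]
dial [0.4611 0.2661 0.072 ]
tl [0.6646 0.3922 0.102 ]
tr [0.7198 0.1103 0.102 ]
br [0.5661 0.0792 0.102 ]
bl [0.5165 0.3618 0.102 ]
h1 [0.3792 0.3349 0.06  ]
h2 [0.4286 0.0566 0.06  ]
t1 [ 0.4966 -0.0386  0.028 ]
t2 [ 0.5085 -0.1564  0.028 ]
t3 [ 0.3844 -0.1652  0.028 ]
t4 [ 0.377 -0.045  0.028]
w1 [ 0.5159 -0.2988  0.117 ]
w2 [ 0.5205 -0.3505  0.117 ]
w3 [ 0.5249 -0.3995  0.117 ]
start [ 0.619  -0.2981  0.121 ]
p1 [ 0.6878 -0.2503  0.115 ]
p2 [ 0.7014 -0.4143  0.115 ]
p3 [ 0.4604 -0.4362  0.115 ]
p4 [ 0.4436 -0.2712  0.115 ]
flask [0.7944 0.0496 0.146 ]
media [0.7754 0.2064 0.17  ]
tape [ 0.3476 -0.2406  0.019 ]
timer [ 0.7897 -0.14    0.02  ]
b1 [ 0.7015 -0.0507  0.108 ]
b2 [ 0.6509 -0.1443  0.108 ]
b3 [ 0.5672 -0.0642  0.108 ]
empty [0.6187 0.3275 0.205 ]
knob [0.4839 0.1366 0.088 ]
bottle1_mid 0.73 [437.8, 209.3] 405 477 169 249
bottle1_mid 0.7 [349.7, 167.5] 341 357 157 178
bottle1_mid 0.37 [188.0, 200.3] 175 198 190 209
empty_mid 0.93 [229.4, 176.1] 219 242 168 191
```

Call:
play_rows --rows '[[[0,0,-0.009],[0,0,0.142],1],[[0,0,-0.009],[0,0,0.142],1],[[0,0,-0.009],[0,0,0.142],1],[[0,0,-0.009],[0,0,0.142],1],[[0,0,-0.009],[0,0,0.142],1]]' --newtons 40

```text
clock: 2.5
eef_pos: [0.152, 0.6062, 0.3016]
tcp_rot: [-1.453, -2.785, 0.0]
ft_force: [0.8, -0.3, 0.1]
grip_width: 0.0856
grasp_force: 0.0
```

Call:
play_rows --rows '[[[0,0,0],[0,0,0.142],1],[[0,0,0],[0,0,0.142],1],[[0,0,0],[0,0,0.142],1],[[-0.033,0.0367,0],[0,0,0],1],[[-0.033,0.0367,0],[0,0,0],1]]'

```text
clock: 3.0
eef_pos: [0.2356, 0.5554, 0.3009]
tcp_rot: [-1.997, -2.425, 0.001]
ft_force: [1.2, -0.0, 0.1]
grip_width: 0.0854
grasp_force: 0.0
```

Call:
play_rows --rows '[[[-0.033,0.0367,0],[0,0,0],1],[[-0.033,0.0367,0],[0,0,0],1],[[-0.033,0.0367,0],[0,0,0],1],[[-0.033,0.0367,0],[0,0,0],1],[[-0.033,0.0367,0],[0,0,0],1]]'

```text
clock: 3.5
eef_pos: [0.4492, 0.4264, 0.3016]
tcp_rot: [-2.001, -2.421, -0.001]
ft_force: [0.5, 0.5, -0.3]
grip_width: 0.0853
grasp_force: 0.0
```

Call:
play_rows --rows '[[[-0.033,0.0367,0],[0,0,0],1],[[-0.033,0.0367,0],[0,0,0],1],[[-0.033,0.0367,0],[0,0,0],1],[[-0.033,0.0367,0],[0,0,0],1],[[0,0,0],[0,0,0],1]]'

```text
clock: 4.0
eef_pos: [0.6223, 0.3174, 0.2995]
tcp_rot: [2.012, 2.407, -0.006]
ft_force: [-0.6, -0.6, -0.7]
grip_width: 0.0854
grasp_force: 0.0
```

```bash
cat >> h.py <<'E'
def pose():
    s=read_state();return np.array(s['eef_pos']),R.from_rotvec(s['tcp_rot']).as_matrix()
def to(X,yaw=None):
    """tool shift to world X (TCP) in the frame after turning to closing-line yaw"""
    p,M=pose();y=np.arctan2(M[1,1],M[0,1]);yaw=y if yaw is None else yaw
    a=yaw-y;a=(a+np.pi/2)%np.pi-np.pi/2
    tilt=M.T@np.array([0,0,-1.])
    N=R.from_euler('z',a).as_matrix()@M
    return 'shift',(N.T@(np.array(X)-p)).round(4),'turnz',round(-a,3),'tilt',tilt[:2].round(4)
E
python3 - <<'E'
from h import *
c=cam('wrist');save('w1.png',c['img'])
print(c['K'],c['k1'],c['W'].round(3));print(proj(c,(.6177,.324,.205)))
for n in ('empty_mid','tare_grip','dial_zero','pointer_tip'):
  for d in cams.cut_out(n,'wrist')[:2]:
    ys,xs=np.where(d['region']);print(n,d['confidence'],d['position'],xs.min(),xs.max(),ys.min(),ys.max())
E
```

```text
[[278.23922579   0.         320.33605936]
 [  0.         278.23922579 200.53779247]
 [  0.           0.           1.        ]] -0.04212452430818652 [[ 0.984 -0.17  -0.049  0.61 ]
 [ 0.177  0.946  0.273  0.386]
 [-0.    -0.277  0.961  0.417]
 [ 0.     0.     0.     1.   ]]
[316.08558145 202.025186  ]
empty_mid 0.62 [313.3, 188.9] 284 343 150 226
tare_grip 0.77 [264.5, 214.6] 137 375 118 335
dial_zero 0.95 [194.0, 190.1] 154 235 152 231
pointer_tip 0.49 [194.2, 188.5] 189 220 190 200
```

View pics/w1.png

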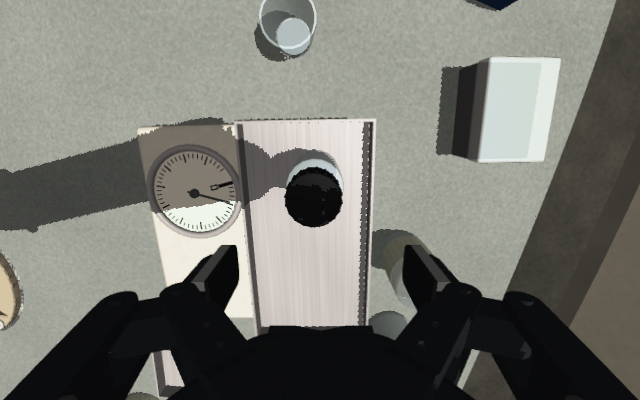

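```bash
python3 - <<'E'
from h import *
c=cam('wrist')
for n,p,z in (('cap',(313.5,197),.205),('panTLout',(235,122),.102),('panTRout',(375,120),.102),('dial',(194,193),.072)):print(n,atz(c,p,z).round(4))
X=atz(c,(313.5,197),.205);print(to((X[0],X[1],.197),.19))
E
```

```text
cap [0.6082 0.3376 0.205 ]
panTLout [0.5098 0.3779 0.102 ]
panTRout [0.6612 0.4093 0.102 ]
dial [0.4582 0.2778 0.072 ]
('shift', array([ 0.0113, -0.0053,  0.1047]), 'turnz', np.float64(0.002), 'tilt', array([-0.0012, -0.    ]))
```

```bash
python3 - <<'E'
from h import *
c=cam('wrist');c2=cams
print(c['W'].round(4),pose())
g=cv2.cvtColor(c['img'],cv2.COLOR_RGB2GRAY);print(np.abs(g.astype(int)-cv2.imread('pics/w1.png',0)).mean())
m=np.array(cams.read_camera('wrist')['mount']);print(m.round(4))
E
```

```text
[[ 9.816e-01 -1.837e-01 -5.150e-02  6.026e-01]
 [ 1.908e-01  9.451e-01  2.652e-01  3.950e-01]
 [-1.000e-04 -2.702e-01  9.628e-01  4.197e-01]
 [ 0.000e+00  0.000e+00  0.000e+00  1.000e+00]] (array([0.61561772, 0.32727033, 0.30170071]), array([[-1.90633855e-01,  9.81661207e-01, -9.36738350e-05],
       [ 9.81660616e-01,  1.90633844e-01,  1.08329193e-03],
       [ 1.08128306e-03,  1.14556202e-04, -9.99999409e-01]]))
10.77488671875
[[ 1.000e-04  9.625e-01  2.713e-01  6.900e-02]
 [ 1.000e+00 -1.000e-04  0.000e+00  1.000e-04]
 [ 1.000e-04  2.713e-01 -9.625e-01 -1.179e-01]
 [ 0.000e+00  0.000e+00  0.000e+00  1.000e+00]]
```

```bash
cat >> h.py <<'E'
def dark(c,box,thr=45):
    """centre of the largest dark blob in box (c0,r0,c1,r1)"""
    g=cv2.cvtColor(c['img'],cv2.COLOR_RGB2GRAY)[box[1]:box[3],box[0]:box[2]]
    n,l,st,ce=cv2.connectedComponentsWithStats((g<thr).astype(np.uint8))
    k=1+np.argmax(st[1:,4]);m=(l==k).astype(np.uint8)
    (x,y),r=cv2.minEnclosingCircle(cv2.findContours(m,0,2)[0][0]);return np.array([x+box[0],y+box[1]]),r,st[k,4]
E
python3 - <<'E'
from h import *
c=cam('wrist');u=proj(c,(.616,.327,.205));print(u)
b=[int(u[0]-45),int(u[1]-45),int(u[0]+45),int(u[1]+45)]
q,r,a=dark(c,b);print(q,r,a);X=atz(c,q,.2045);print(X);print(to((X[0],X[1],.197),.19))
E
```

```text
[320.50515915 210.84094086]
[319.         208.86206818] 29.29206085205078 2542
[0.61451273 0.32826259 0.2045    ]
('shift', array([ 0.0017, -0.0011,  0.1047]), 'turnz', np.float64(0.001), 'tilt', array([-0.0007, -0.0003]))
```

Call:
play_rows --rows '[[[0.002,-0.001,0.03],[0,0,0],1],[[0,0,0.04],[0,0,0],1],[[0,0,0.025],[0,0,0],1],[[0,0,0.01],[0,0,0],1],[[0,0,0],[0,0,0],1]]'

```text
clock: 4.95
eef_pos: [0.6145, 0.3276, 0.1951]
tcp_rot: [-2.0, -2.421, 0.004]
ft_force: [-0.3, -0.2, 0.8]
grip_width: 0.0852
grasp_force: 0.0
```

Call:
play_rows --rows '[[[0,0,0],[0,0,0],-1],[[0,0,0],[0,0,0],-1],[[0,0,0],[0,0,0],-1],[[0,0,0],[0,0,0],-1],[[0,0,0],[0,0,0],-1]]'

```text
clock: 5.45
eef_pos: [0.616, 0.3275, 0.1973]
tcp_rot: [2.001, 2.421, 0.003]
ft_force: [0.4, 0.5, 2.9]
grip_width: 0.0447
grasp_force: 41.7
```

Call:
play_rows --rows '[[[0,0,-0.005],[0,0,0],-1],[[0,0,-0.02],[0,0,0],-1],[[0,0,-0.02],[0,0,0],-1],[[0,0,-0.03],[0,0,0],-1],[[0,0,-0.025],[0,0,0],-1]]'

```text
clock: 5.95
eef_pos: [0.6151, 0.3272, 0.2975]
tcp_rot: [-2.002, -2.421, 0.001]
ft_force: [0.2, -0.4, -0.6]
grip_width: 0.0451
grasp_force: 41.4
```

```bash
python3 - <<'E'
from h import *
s=read_state();print(s['eef_pos'],s['grip_width'],s['grasp_force'])
print(to((.4416,-.101,.30),-.03))
print(to((.4416,-.101,.30)))
c=cam('top')
for d in cams.cut_out('bottle1_mid','top')[:5]:
    print(d['confidence'],d['position'],atz(c,d['position'],.06).round(3))
for X in [(.6168-.0152,.2359+.0786,.2),(.6168,.2359,.2),(.6168+.0152,.2359-.0786,.2)]: print(X)
E
```

```text
[0.61510582 0.32717366 0.29749774] 0.04506143271163921 41.43671214580536
('shift', array([-0.4332, -0.1606, -0.0023]), 'turnz', np.float64(0.219), 'tilt', array([0.0002, 0.0007]))
('shift', array([-0.388 , -0.2509, -0.0022]), 'turnz', np.float64(-0.0), 'tilt', array([0.0002, 0.0007]))
0.59 [347.6, 167.2] [ 0.702 -0.046  0.06 ]
(0.6016, 0.3145, 0.2)
(0.6168, 0.2359, 0.2)
(0.632, 0.1573, 0.2)
```

Call:
play_rows --rows '[[[-0.0388,-0.0251,0],[0,0,0],-1],[[-0.0388,-0.0251,0],[0,0,0],-1],[[-0.0388,-0.0251,0],[0,0,0],-1],[[-0.0388,-0.0251,0],[0,0,0],-1],[[-0.0388,-0.0251,0],[0,0,0],-1]]'

```text
clock: 6.55
eef_pos: [0.5271, 0.1114, 0.2952]
tcp_rot: [-2.001, -2.421, 0.002]
ft_force: [0.6, -0.8, -0.4]
grip_width: 0.0454
grasp_force: 41.7
```

Call:
play_rows --rows '[[[-0.0388,-0.0251,0],[0,0,0],-1],[[-0.0388,-0.0251,0],[0,0,0],-1],[[-0.0388,-0.0251,0],[0,0,0],-1],[[-0.0388,-0.0251,0],[0,0,0],-1],[[-0.0388,-0.0251,0],[0,0,0],-1]]'

```text
clock: 7.05
eef_pos: [0.4402, -0.1024, 0.2955]
tcp_rot: [-2.001, -2.42, 0.001]
ft_force: [1.6, -0.0, -0.6]
grip_width: 0.045
grasp_force: 41.7
```

Call:
play_rows --rows '[[[0,0,0],[0,0,0],-1],[[0,0,0.03],[0,0,0],-1],[[0,0,0.04],[0,0,0],-1],[[0,0,0.04],[0,0,0],-1],[[0,0,0],[0,0,0],-1]]'

```text
clock: 7.55
eef_pos: [0.4379, -0.1001, 0.1814]
tcp_rot: [-1.997, -2.415, 0.01]
ft_force: [0.3, 0.2, -0.8]
grip_width: 0.045
grasp_force: 41.8
```

```bash
python3 - <<'E'
from h import *
print(to((.4416,-.101,.125)))
c=cam('top');save('t2.png',cv2.resize(c['img'][100:320,150:500],None,fx=2.28,fy=2.28,interpolation=cv2.INTER_CUBIC))
E
```

```text
('shift', array([-0.0017,  0.004 ,  0.0564]), 'turnz', np.float64(-0.0), 'tilt', array([-0.0018,  0.01  ]))
```

View pics/t2.png

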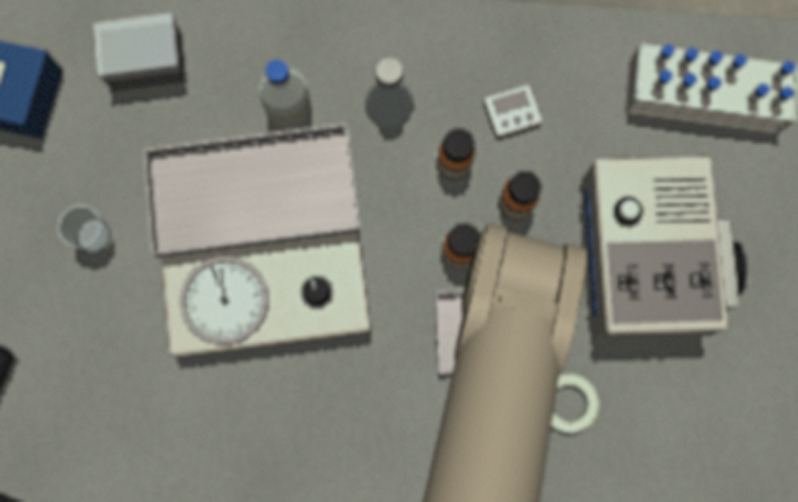

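Call:
play_rows --rows '[[[0,0.004,0.025],[0,0,0],-1],[[0,0,0.02],[0,0,0],-1],[[0,0,0.009],[0,0,0],-1],[[0,0,0.002],[0,0,0],-1],[[0,0,0],[0,0,0],-1]]'

```text
clock: 8.1
eef_pos: [0.4464, -0.1003, 0.1315]
tcp_rot: [2.001, 2.42, 0.001]
ft_force: [0.1, -0.0, -0.7]
grip_width: 0.0447
grasp_force: 42.1
```

```bash
python3 - <<'E'
from h import *
print(to((.4416,-.101,.123)),read_state()['ft_force'],read_state()['joints'].round(3))
E
```

```text
('shift', array([ 0.0002, -0.0049,  0.0085]), 'turnz', np.float64(-0.0), 'tilt', array([ 0.0003, -0.0012])) [ 0.13226528 -0.00584043 -0.71671329] [-0.456  0.143  0.662  2.002 -0.103  1.027  0.443]
```

Call:
play_rows --rows '[[[0,0,0.003],[0,0,0],-1],[[0,0,0.002],[0,0,0],-1],[[0,0,0],[0,0,0],-1],[[0,0,0],[0,0,0],-1],[[0,0,0],[0,0,0],-1]]'

```text
clock: 8.6
eef_pos: [0.4458, -0.1002, 0.1254]
tcp_rot: [2.002, 2.421, 0.0]
ft_force: [0.1, -0.2, -1.1]
grip_width: 0.0448
grasp_force: 42.1
```

Call:
play_rows --rows '[[[0,0,0.002],[0,0,0],-1],[[0,0,0],[0,0,0],-1],[[0,0,0],[0,0,0],1],[[0,0,0],[0,0,0],1],[[0,0,0],[0,0,0],1]]'

```text
clock: 9.1
eef_pos: [0.4457, -0.1002, 0.1232]
tcp_rot: [-2.002, -2.421, 0.0]
ft_force: [0.1, -0.2, -0.9]
grip_width: 0.0847
grasp_force: 0.0
```

Call:
play_rows --rows '[[[0,0,-0.03],[0,0,0],1],[[0,0,-0.045],[0,0,0],1],[[0,0,-0.045],[0,0,0],1],[[0,0,-0.04],[0,0,0],1],[[0,0,0],[0,0,0],1]]'

```text
clock: 9.6
eef_pos: [0.4481, -0.1007, 0.2886]
tcp_rot: [1.998, 2.416, 0.009]
ft_force: [0.2, -0.9, -0.7]
grip_width: 0.0854
grasp_force: 0.0
```

Call:
play_rows --rows '[[[0,0.045,0],[0,0,0],1],[[0,0.045,0],[0,0,0],1],[[0,0.04,0],[0,0,0],1],[[0,0,0],[0,0,0],1],[[0,0,0],[0,0,0],1]]'

```text
clock: 10.1
eef_pos: [0.5735, -0.0756, 0.2814]
tcp_rot: [-2.0, -2.42, 0.006]
ft_force: [0.7, -0.6, 0.1]
grip_width: 0.0852
grasp_force: 0.0
```

```bash
python3 - <<'E'
from h import *
c=cam('wrist');save('w2.png',c['img']);print(pose()[0])
for X in [(.705,-.052,.108),(.65,-.146,.108),(.568,-.066,.108),(.4416,-.101,.131)]: print(proj(c,X))
E
```

```text
[ 0.57291713 -0.07631158  0.28230207]
[444.12311597 190.27585618]
[374.17357674 258.87567224]
[317.49924658 179.0597686 ]
[187.43039339 194.00162724]
```

View pics/w2.png

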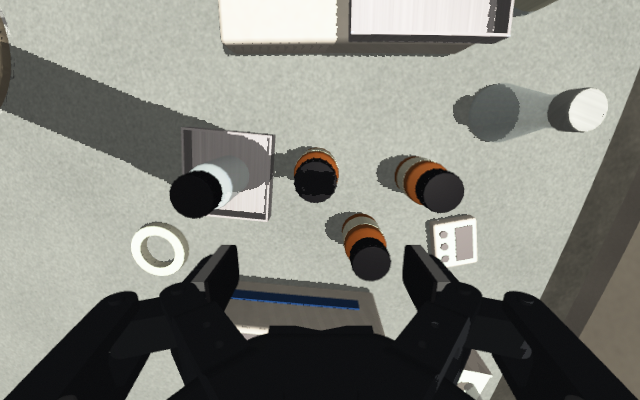

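The wrist view shows the empty standing in the tray (195,193), and brown caps at (316,180), (440,190), (371,261).

```bash
python3 - <<'E'
from h import *
c=cam('wrist')
for p in [(316,180),(440,190),(371,261)]:
  q,r,a=dark(c,[p[0]-33,p[1]-33,p[0]+33,p[1]+33]);print(q,r,a,atz(c,p,.108).round(4))
X=atz(c,(316,180),.108);print(to((X[0],X[1],.100),.19))
E
```

```text
[315.22380829 179.18571472] 22.219541549682617 1319 [ 0.5663 -0.0681  0.108 ]
[439.22042847 188.62288857] 23.834985733032227 921 [ 0.7007 -0.0535  0.108 ]
[369.54166603 257.58333397] 21.597946166992188 1339 [ 0.6469 -0.1505  0.108 ]
('shift', array([ 0.0096, -0.0045,  0.1831]), 'turnz', np.float64(-0.002), 'tilt', array([0.0002, 0.0008]))
```

Call:
play_rows --rows '[[[0.01,-0.0045,0.04],[0,0,0],1],[[0,0,0.045],[0,0,0],1],[[0,0,0.045],[0,0,0],1],[[0,0,0.035],[0,0,0],1],[[0,0,0.018],[0,0,0],1]]'

```text
clock: 10.7
eef_pos: [0.5646, -0.0668, 0.0981]
tcp_rot: [-2.001, -2.418, 0.002]
ft_force: [0.4, 0.2, 0.4]
grip_width: 0.0857
grasp_force: 0.0
```

Call:
play_rows --rows '[[[0,0,0],[0,0,0],1],[[0,0,0],[0,0,0],-1],[[0,0,0],[0,0,0],-1],[[0,0,0],[0,0,0],-1],[[0,0,0],[0,0,0],-1]]'

```text
clock: 11.2
eef_pos: [0.5679, -0.0672, 0.1023]
tcp_rot: [2.001, 2.419, 0.003]
ft_force: [-3.9, 0.1, 8.5]
grip_width: 0.045
grasp_force: 39.7
```

```bash
python3 - <<'E'
from h import *
print(pose()[0],read_state()['grip_width'])
print(to((.6016,.3145,.27),.19))
E
```

```text
[ 0.56787925 -0.0671655   0.10227011] 0.04495246965590566
('shift', array([ 0.3684,  0.1056, -0.1675]), 'turnz', np.float64(-0.001), 'tilt', array([ 0.0002, -0.0025]))
```

Call:
play_rows --rows '[[[0,0,-0.01],[0,0,0],-1],[[0,0,-0.04],[0,0,0],-1],[[0,0,-0.045],[0,0,0],-1],[[0,0,-0.045],[0,0,0],-1],[[0.033,0.0087,-0.028],[0,0,0],-1]]'

```text
clock: 11.7
eef_pos: [0.5696, -0.0391, 0.2735]
tcp_rot: [2.01, 2.407, 0.002]
ft_force: [0.9, -1.2, -2.0]
grip_width: 0.0449
grasp_force: 42.3
```

Call:
play_rows --rows '[[[0.04,0.012,0],[0,0,0],-1],[[0.04,0.012,0],[0,0,0],-1],[[0.04,0.012,0],[0,0,0],-1],[[0.04,0.012,0],[0,0,0],-1],[[0.04,0.012,0],[0,0,0],-1]]'

```text
clock: 12.2
eef_pos: [0.5906, 0.1766, 0.2692]
tcp_rot: [2.002, 2.421, 0.001]
ft_force: [0.6, -0.3, -2.6]
grip_width: 0.045
grasp_force: 42.4
```

Call:
play_rows --rows '[[[0.04,0.012,0],[0,0,0],-1],[[0.04,0.012,0],[0,0,0],-1],[[0.04,0.012,0],[0,0,0],-1],[[0.02,0.004,0],[0,0,0],-1],[[0,0,0],[0,0,0],-1]]'

```text
clock: 12.7
eef_pos: [0.602, 0.3253, 0.2677]
tcp_rot: [-1.992, -2.427, 0.0]
ft_force: [-0.2, 0.5, -3.4]
grip_width: 0.0449
grasp_force: 42.3
```

Call:
play_rows --rows '[[[0,0,0],[0,0,0],-1],[[0,0,0.03],[0,0,0],-1],[[0,0,0.02],[0,0,0],-1],[[0,0,0],[0,0,0],-1],[[0,0,0],[0,0,0],-1]]'

```text
clock: 13.2
eef_pos: [0.6041, 0.3186, 0.2192]
tcp_rot: [2.004, 2.419, -0.0]
ft_force: [0.3, 0.7, -2.1]
grip_width: 0.0449
grasp_force: 42.3
```

```bash
python3 - <<'E'
from h import *
c=cam('wrist');save('w3.png',c['img']);print(pose()[0],read_state()['grip_width'])
print(to((.6038,.3196,.180),.19))
E
```

```text
[0.60454961 0.3190581  0.22011542] 0.04527400448408969
('shift', array([ 0.0007, -0.0007,  0.0401]), 'turnz', np.float64(-0.002), 'tilt', array([-0.0002, -0.0019]))
```

View pics/w3.png

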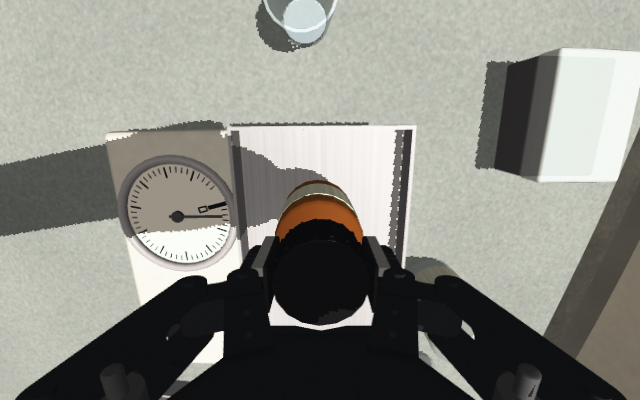

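```bash
python3 - <<'E'
from h import *
c=cam('wrist')
a,b=[atz(c,p,.102)[:2] for p in((231,127),(416,126))];d=atz(c,(177,217),.072)[:2]
print(a,b,d);e=(b-a)/np.linalg.norm(b-a);y=np.array([-e[1],e[0]]);print(np.linalg.norm(b-a),np.arctan2(e[1],e[0]))
print('pan',(a+b)/2-.147*y, 'from dial', d+.15*e-.058*y)
E
```

```text
[0.5201374  0.36981113] [0.67010532 0.39915512] [0.46542665 0.26886799]
0.15281179402801245 0.19322715020525436
pan [0.62334933 0.24021885] from dial [0.62377267 0.24075144]
```

Call:
play_rows --rows '[[[0,0.003,0.015],[0,0,0],-1],[[0,0,0.015],[0,0,0],-1],[[0,0,0.007],[0,0,0],-1],[[0,0,0.002],[0,0,0],-1],[[0,0,0],[0,0,0],-1]]'

```text
clock: 13.8
eef_pos: [0.6064, 0.3204, 0.1788]
tcp_rot: [-2.002, -2.421, 0.002]
ft_force: [-1.2, 0.7, -1.5]
grip_width: 0.0452
grasp_force: 42.7
```

Call:
play_rows --rows '[[[0,0,0.001],[0,0,0],-1],[[0,0,0],[0,0,0],-1],[[0,0,0],[0,0,0],-1],[[0,0,0],[0,0,0],-1],[[0,0,0],[0,0,0],-1]]'

```text
clock: 14.3
eef_pos: [0.6069, 0.3206, 0.1785]
tcp_rot: [2.002, 2.421, 0.001]
ft_force: [-1.2, 0.2, 0.1]
grip_width: 0.045
grasp_force: 42.7
```

Call:
play_rows --rows '[[[0,0,0],[0,0,0],1],[[0,0,0],[0,0,0],1],[[0,0,0],[0,0,0],1],[[0,0,-0.02],[0,0,0],1],[[0,0,-0.04],[0,0,0],1]]'

```text
clock: 14.8
eef_pos: [0.605, 0.3202, 0.2352]
tcp_rot: [-2.0, -2.419, 0.01]
ft_force: [0.2, 1.4, 1.0]
grip_width: 0.0853
grasp_force: 0.0
```

Call:
play_rows --rows '[[[0,0,-0.045],[0,0,0],1],[[-0.035,0,-0.02],[0,0,0],1],[[-0.048,0.0025,0],[0,0,0],1],[[-0.048,0.0025,0],[0,0,0],1],[[-0.048,0.0025,0],[0,0,0],1]]'

```text
clock: 15.3
eef_pos: [0.648, 0.1446, 0.3038]
tcp_rot: [2.001, 2.421, 0.001]
ft_force: [0.6, -0.5, 0.0]
grip_width: 0.0856
grasp_force: 0.0
```

Call:
play_rows --rows '[[[-0.048,0.0025,0],[0,0,0],1],[[-0.048,0.0025,0],[0,0,0],1],[[-0.048,0.0025,0],[0,0,0],1],[[-0.048,0.0025,0],[0,0,0],1],[[-0.014,0.0025,0],[0,0,0],1]]'

```text
clock: 15.8
eef_pos: [0.6982, -0.0618, 0.3034]
tcp_rot: [2.011, 2.411, -0.005]
ft_force: [-0.4, -1.2, 0.1]
grip_width: 0.0856
grasp_force: 0.0
```

Call:
play_rows --rows '[[[0,0,0],[0,0,0],1],[[0,0,0.03],[0,0,0],1],[[0,0,0.02],[0,0,0],1],[[0,0,0],[0,0,0],1],[[0,0,0],[0,0,0],1]]'

```text
clock: 16.3
eef_pos: [0.6988, -0.052, 0.2538]
tcp_rot: [-1.999, -2.423, -0.001]
ft_force: [-0.9, 0.0, 0.1]
grip_width: 0.0855
grasp_force: 0.0
```

```bash
cat >> h.py <<'E'
def cap(c,X,h=40,z=.108):
    u=proj(c,(X[0],X[1],z));q,r,a=dark(c,[max(0,int(v)) for v in (u[0]-h,u[1]-h,u[0]+h,u[1]+h)])
    Y=atz(c,q,z);print('exp',u.round(),'got',q.round(1),r,a,Y.round(4));return Y
E
python3 - <<'E'
from h import *
c=cam('wrist');save('w4.png',c['img'][:300]);print(pose()[0])
cap(c,(.648,-.149),36);X=cap(c,(.702,-.053));print(to((X[0],X[1],.100),.193))
E
```

```text
[ 0.69913594 -0.05266581  0.25469128]
exp [256. 273.] got [247.1 279.6] 38.573394775390625 2523 [ 0.6392 -0.159   0.108 ]
exp [323. 197.] got [326. 196.] 24.331188201904297 1708 [ 0.7044 -0.0516  0.108 ]
('shift', array([1.000e-04, 5.200e-03, 1.547e-01]), 'turnz', np.float64(-0.002), 'tilt', array([ 0.0002, -0.0014]))
```

Call:
play_rows --rows '[[[0,0.005,0.035],[0,0,0],1],[[0,0,0.045],[0,0,0],1],[[0,0,0.045],[0,0,0],1],[[0,0,0.03],[0,0,0],1],[[0,0,0],[0,0,0],1]]'

```text
clock: 16.85
eef_pos: [0.7016, -0.0518, 0.0944]
tcp_rot: [-1.998, -2.418, 0.006]
ft_force: [-0.2, 0.3, 0.4]
grip_width: 0.0857
grasp_force: 0.0
```

Call:
play_rows --rows '[[[0,0,0],[0,0,0],1],[[0,0,0],[0,0,0],-1],[[0,0,0],[0,0,0],-1],[[0,0,0],[0,0,0],-1],[[0,0,0],[0,0,0],-1]]'

```text
clock: 17.35
eef_pos: [0.7047, -0.053, 0.1006]
tcp_rot: [2.0, 2.419, 0.003]
ft_force: [-0.4, 0.1, 6.9]
grip_width: 0.0452
grasp_force: 40.8
```

```bash
python3 - <<'E'
from h import *
print(pose()[0],read_state()['grip_width'])
print(to((.6235,.2405,.26),.193))
E
```

```text
[ 0.70470992 -0.05302856  0.10062442] 0.045202441216936035
('shift', array([ 0.3035, -0.0229, -0.1597]), 'turnz', np.float64(-0.004), 'tilt', array([ 0.0007, -0.0032]))
```

Call:
play_rows --rows '[[[0,0,-0.01],[0,0,0],-1],[[0,0,-0.04],[0,0,0],-1],[[0,0,-0.045],[0,0,0],-1],[[0,0,-0.045],[0,0,0],-1],[[0,0,-0.03],[0,0,0],-1]]'

```text
clock: 17.85
eef_pos: [0.7039, -0.0533, 0.2731]
tcp_rot: [2.0, 2.418, 0.003]
ft_force: [1.1, 0.6, -2.2]
grip_width: 0.0447
grasp_force: 41.8
```

Call:
play_rows --rows '[[[0.0435,-0.0033,0],[0,0,0],-1],[[0.0435,-0.0033,0],[0,0,0],-1],[[0.0435,-0.0033,0],[0,0,0],-1],[[0.0435,-0.0033,0],[0,0,0],-1],[[0.0435,-0.0033,0],[0,0,0],-1]]'

```text
clock: 18.35
eef_pos: [0.6456, 0.1591, 0.269]
tcp_rot: [-2.002, -2.421, -0.0]
ft_force: [0.8, 0.0, -3.1]
grip_width: 0.045
grasp_force: 42.1
```

Call:
play_rows --rows '[[[0.0435,-0.0033,0],[0,0,0],-1],[[0.03,-0.0033,0],[0,0,0],-1],[[0.0125,0,0],[0,0,0],-1],[[0,0,0],[0,0,0],-1],[[0,0,0],[0,0,0],-1]]'

```text
clock: 18.85
eef_pos: [0.6244, 0.2389, 0.2686]
tcp_rot: [2.003, 2.418, -0.001]
ft_force: [-0.4, -1.6, -2.9]
grip_width: 0.045
grasp_force: 42.1
```

Call:
play_rows --rows '[[[0,0,0.03],[0,0,0],-1],[[0,0,0.03],[0,0,0],-1],[[0,0,0],[0,0,0],-1],[[0,0,0],[0,0,0],-1],[[0,0,0],[0,0,0],-1]]'

```text
clock: 19.35
eef_pos: [0.6252, 0.2398, 0.2106]
tcp_rot: [2.003, 2.418, 0.004]
ft_force: [-0.3, 0.3, -2.1]
grip_width: 0.0449
grasp_force: 42.0
```

```bash
python3 - <<'E'
from h import *
print(pose()[0],read_state()['grip_width'])
print(to((.6235,.2405,.1006+.0765),.193))
E
```

```text
[0.62519908 0.2397913  0.21056001] 0.04491395119853602
('shift', array([ 0.001 , -0.0016,  0.0335]), 'turnz', np.float64(-0.006), 'tilt', array([-0.0001, -0.0029]))
```

Call:
play_rows --rows '[[[0,0,0.015],[0,0,0],-1],[[0,0,0.011],[0,0,0],-1],[[0,0,0.005],[0,0,0],-1],[[0,0,0.002],[0,0,0],-1],[[0,0,0],[0,0,0],-1]]'

```text
clock: 19.85
eef_pos: [0.6236, 0.2409, 0.1751]
tcp_rot: [-2.001, -2.421, 0.001]
ft_force: [-1.8, -0.4, 0.5]
grip_width: 0.0447
grasp_force: 42.6
```

Call:
play_rows --rows '[[[0,0,0],[0,0,0],-1],[[0,0,0],[0,0,0],-1],[[0,0,0],[0,0,0],-1],[[0,0,0],[0,0,0],-1],[[0,0,0],[0,0,0],-1]]'

```text
clock: 20.35
eef_pos: [0.6241, 0.241, 0.1755]
tcp_rot: [2.002, 2.421, 0.001]
ft_force: [-0.4, 0.2, -1.1]
grip_width: 0.0447
grasp_force: 42.4
```

Call:
play_rows --rows '[[[0,0,0],[0,0,0],1],[[0,0,0],[0,0,0],1],[[0,0,0],[0,0,0],1],[[0,0,-0.02],[0,0,0],1],[[0,0,-0.04],[0,0,0],1]]'

```text
clock: 20.85
eef_pos: [0.6222, 0.2406, 0.2323]
tcp_rot: [-2.0, -2.419, 0.01]
ft_force: [-1.0, 0.6, 0.4]
grip_width: 0.0854
grasp_force: 0.0
```

Call:
play_rows --rows '[[[0,0,-0.045],[0,0,0],1],[[-0.0385,-0.005,0],[0,0,0],1],[[-0.044,-0.006,0],[0,0,0],1],[[-0.044,-0.006,0],[0,0,0],1],[[-0.044,-0.006,0],[0,0,0],1]]'

```text
clock: 21.35
eef_pos: [0.6333, 0.0674, 0.2806]
tcp_rot: [2.001, 2.421, 0.001]
ft_force: [1.4, -0.1, -0.3]
grip_width: 0.0854
grasp_force: 0.0
```

Call:
play_rows --rows '[[[-0.044,-0.006,0],[0,0,0],1],[[-0.044,-0.006,0],[0,0,0],1],[[-0.044,-0.006,0],[0,0,0],1],[[-0.044,-0.006,0],[0,0,0],1],[[-0.04,-0.004,0],[0,0,0],1]]'

```text
clock: 21.85
eef_pos: [0.6461, -0.1508, 0.2807]
tcp_rot: [2.003, 2.42, -0.0]
ft_force: [1.4, -0.7, 0.5]
grip_width: 0.0854
grasp_force: 0.0
```

Call:
play_rows --rows '[[[0,0,0],[0,0,0],1],[[0,0,0.02],[0,0,0],1],[[0,0,0.01],[0,0,0],1],[[0,0,0],[0,0,0],1],[[0,0,0],[0,0,0],1]]'

```text
clock: 22.35
eef_pos: [0.6465, -0.1475, 0.2505]
tcp_rot: [-2.0, -2.422, 0.0]
ft_force: [0.5, 0.0, 0.4]
grip_width: 0.085
grasp_force: 0.0
```

```bash
python3 - <<'E'
from h import *
c=cam('wrist');save('w5.png',c['img'][:300]);print(pose()[0])
X=cap(c,(.648,-.148));print(to((X[0],X[1],.100),.193))
E
```

```text
[ 0.64673725 -0.14777188  0.25098663]
exp [322. 197.] got [320.7 198.6] 24.70717430114746 1802 [ 0.6473 -0.1498  0.108 ]
('shift', array([-2.10e-03,  1.00e-04,  1.51e-01]), 'turnz', np.float64(-0.003), 'tilt', array([ 0.0003, -0.0006]))
```

Call:
play_rows --rows '[[[-0.002,0,0.035],[0,0,0],1],[[0,0,0.045],[0,0,0],1],[[0,0,0.045],[0,0,0],1],[[0,0,0.026],[0,0,0],1],[[0,0,0],[0,0,0],1]]'

```text
clock: 22.9
eef_pos: [0.6448, -0.149, 0.0956]
tcp_rot: [-1.997, -2.417, 0.005]
ft_force: [-0.2, 0.0, -0.1]
grip_width: 0.0853
grasp_force: 0.0
```

Call:
play_rows --rows '[[[0,0,0],[0,0,0],1],[[0,0,0],[0,0,0],-1],[[0,0,0],[0,0,0],-1],[[0,0,0],[0,0,0],-1],[[0,0,0],[0,0,0],-1]]'

```text
clock: 23.4
eef_pos: [0.6477, -0.1506, 0.1013]
tcp_rot: [2.0, 2.419, 0.002]
ft_force: [-1.4, 0.2, 5.7]
grip_width: 0.0451
grasp_force: 41.5
```

```bash
python3 - <<'E'
from h import *
print(pose()[0],read_state()['grip_width'])
print(to((.6389,.162,.27),.193))
E
```

```text
[ 0.64773736 -0.15056071  0.10129667] 0.04506285220141469
('shift', array([ 0.3083,  0.0517, -0.1688]), 'turnz', np.float64(-0.004), 'tilt', array([ 0.0008, -0.0027]))
```

Call:
play_rows --rows '[[[0,0,-0.01],[0,0,0],-1],[[0,0,-0.04],[0,0,0],-1],[[0,0,-0.045],[0,0,0],-1],[[0,0,-0.045],[0,0,0],-1],[[0,0,-0.03],[0,0,0],-1]]'

```text
clock: 23.9
eef_pos: [0.6471, -0.1508, 0.274]
tcp_rot: [2.0, 2.418, 0.003]
ft_force: [0.5, -0.3, -1.5]
grip_width: 0.0448
grasp_force: 41.9
```

Call:
play_rows --rows '[[[0.0435,0.0075,0],[0,0,0],-1],[[0.0435,0.0075,0],[0,0,0],-1],[[0.0435,0.0075,0],[0,0,0],-1],[[0.0435,0.0075,0],[0,0,0],-1],[[0.0435,0.0075,0],[0,0,0],-1]]'

```text
clock: 24.4
eef_pos: [0.6423, 0.072, 0.2701]
tcp_rot: [2.002, 2.421, 0.001]
ft_force: [1.1, 0.8, -2.4]
grip_width: 0.045
grasp_force: 41.9
```

Call:
play_rows --rows '[[[0.0435,0.0075,0],[0,0,0],-1],[[0.03,0.0067,0],[0,0,0],-1],[[0.0173,0,0],[0,0,0],-1],[[0,0,0],[0,0,0],-1],[[0,0,0],[0,0,0],-1]]'

```text
clock: 24.9
eef_pos: [0.6397, 0.1605, 0.2696]
tcp_rot: [2.003, 2.419, -0.001]
ft_force: [0.5, -0.3, -2.2]
grip_width: 0.0451
grasp_force: 41.8
```

Call:
play_rows --rows '[[[0,0,0.03],[0,0,0],-1],[[0,0,0.03],[0,0,0],-1],[[0,0,0],[0,0,0],-1],[[0,0,0],[0,0,0],-1],[[0,0,0],[0,0,0],-1]]'

```text
clock: 25.4
eef_pos: [0.6408, 0.161, 0.2116]
tcp_rot: [2.003, 2.418, 0.003]
ft_force: [0.1, -0.3, -0.9]
grip_width: 0.045
grasp_force: 41.9
```

```bash
python3 - <<'E'
from h import *
print(pose()[0],read_state()['grip_width'])
print(to((.6389,.162,.1013+.075),.193))
E
```

```text
[0.64075633 0.16098235 0.21159359] 0.04500389363500947
('shift', array([ 0.0014, -0.0017,  0.0353]), 'turnz', np.float64(-0.006), 'tilt', array([ 0.0003, -0.0029]))
```

Call:
play_rows --rows '[[[0,0,0.015],[0,0,0],-1],[[0,0,0.012],[0,0,0],-1],[[0,0,0.006],[0,0,0],-1],[[0,0,0.002],[0,0,0],-1],[[0,0,0],[0,0,0],-1]]'

```text
clock: 25.9
eef_pos: [0.6393, 0.1623, 0.1742]
tcp_rot: [-2.001, -2.421, 0.001]
ft_force: [-2.0, -0.9, 1.8]
grip_width: 0.0449
grasp_force: 42.6
```

Call:
play_rows --rows '[[[0,0,0],[0,0,0],-1],[[0,0,0],[0,0,0],-1],[[0,0,0],[0,0,0],1],[[0,0,0],[0,0,0],1],[[0,0,0],[0,0,0],1]]'

```text
clock: 26.4
eef_pos: [0.6399, 0.1623, 0.1745]
tcp_rot: [2.002, 2.421, 0.001]
ft_force: [-0.6, 0.3, -0.4]
grip_width: 0.0846
grasp_force: 0.0
```

Call:
play_rows --rows '[[[0,0,-0.02],[0,0,0],1],[[0,0,-0.045],[0,0,0],1],[[0,0,-0.045],[0,0,0],1],[[0.006,-0.036,0],[0,0,0],1],[[0,-0.04,0],[0,0,0],1]]'

```text
clock: 26.9
eef_pos: [0.5647, 0.1545, 0.2858]
tcp_rot: [1.999, 2.42, 0.005]
ft_force: [-0.1, 1.0, -0.3]
grip_width: 0.0854
grasp_force: 0.0
```

Call:
play_rows --rows '[[[0,-0.04,0],[0,0,0],1],[[0,-0.04,0],[0,0,0],1],[[0,0,0],[0,0,0],1],[[0,0,0],[0,0,0],1],[[0,0,0],[0,0,0],1]]'

```text
clock: 27.4
eef_pos: [0.4861, 0.1391, 0.2847]
tcp_rot: [2.001, 2.421, 0.002]
ft_force: [0.7, -0.0, -0.5]
grip_width: 0.0857
grasp_force: 0.0
```

```bash
python3 - <<'E'
from h import *
c=cam('wrist');save('w6.png',c['img']);print(pose()[0])
print(proj(c,(.4859,.1372,.088)));print(to((.4859,.1372,.082),.193),read_state()['joints'].round(2))
E
```

```text
[0.48624786 0.13903046 0.28451681]
[319.58976724 185.71553043]
('shift', array([-0.0016, -0.0009,  0.2025]), 'turnz', np.float64(-0.004), 'tilt', array([ 0.0005, -0.0008])) [-0.88  0.11  0.59  1.67 -0.06  1.38 -0.09]
```

View pics/w6.png

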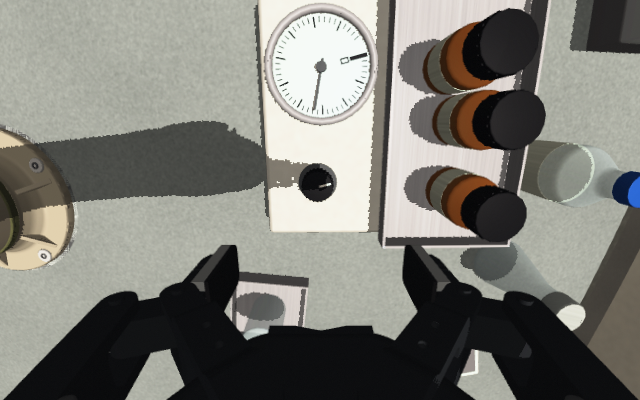

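```bash
cat >> h.py <<'E'
def dialang(c,ctr,tip,zero):
    d,t,z=[atz(c,p,h)[:2] for p,h in ((ctr,.07),(tip,.07),(zero,.068))]
    a=np.arctan2(*(t-d)[::-1]);b=np.arctan2(*(z-d)[::-1])
    print('dial',d,'needle',a,np.linalg.norm(t-d),'zero',b,np.linalg.norm(z-d),'cw turn',b-a)
E
python3 - <<'E'
from h import *
c=cam('wrist')
dialang(c,(320.5,67),(315,110),(368,55))
q,r,a=dark(c,[290,155,345,210]);print(q,r,a);X=atz(c,(317,182),.088);print(X);print(to((X[0],X[1],.090),.193))
save('w6z.png',cv2.resize(c['img'][0:130,255:385],None,fx=4.6,fy=4.6,interpolation=cv2.INTER_CUBIC))
E
```

```text
dial [0.46258736 0.26507173] needle -1.5184722453926693 0.04605848674869794 zero 0.4303029355706529 0.05385507396958962 cw turn 1.9487751809633223
[315.5        182.44594574] 18.614686965942383 915
[0.48223817 0.14080004 0.088     ]
('shift', array([ 0.0028, -0.0037,  0.1943]), 'turnz', np.float64(-0.004), 'tilt', array([ 0.0008, -0.0004]))
```

View pics/w6z.png

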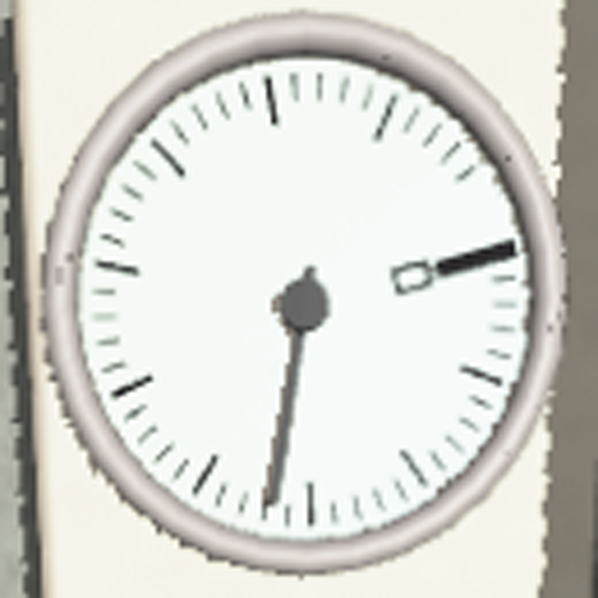

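Call:
play_rows --rows '[[[0.001,-0.002,0.04],[0,0,0],1],[[0,0,0.045],[0,0,0],1],[[0,0,0.045],[0,0,0],1],[[0,0,0.03],[0,0,0],1],[[0,0,0.015],[0,0,0],1]]'

```text
clock: 28.0
eef_pos: [0.4822, 0.1386, 0.1058]
tcp_rot: [-2.002, -2.42, 0.008]
ft_force: [-0.3, 0.3, 1.1]
grip_width: 0.0856
grasp_force: 0.0
```

```bash
python3 - <<'E'
from h import *
c=cam('wrist');p=pose()[0];print(p);u=proj(c,(.484,.139,.088));print(u)
save('w7.png',c['img'])
q,r,a=dark(c,[int(u[0]-40),int(u[1]-30),int(u[0]+40),int(u[1]+35)]);print(q,r,a)
print(to((.484,.139,.09)))
E
```

```text
[0.48160758 0.13845545 0.10468571]
[323.73900553 255.32499448]
[320.87573242 247.53728104] 40.687862396240234 3835
('shift', array([0.0001, 0.0025, 0.0147]), 'turnz', np.float64(-0.0), 'tilt', array([0.0031, 0.0061]))
```

View pics/w7.png

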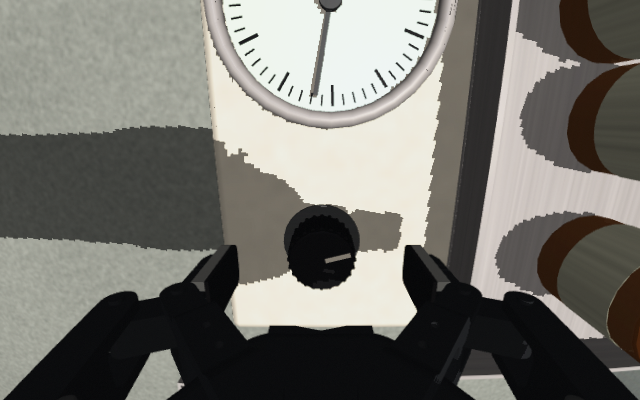

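Call:
play_rows --rows '[[[0,0,0.01],[0,0,0],1],[[0,0,0.009],[0,0,0],1],[[0,0,0],[0,0,0],1],[[0,0,0],[0,0,0],1],[[0,0,0],[0,0,0],1]]'

```text
clock: 28.55
eef_pos: [0.4837, 0.1396, 0.091]
tcp_rot: [2.002, 2.421, 0.002]
ft_force: [0.4, 0.5, -0.7]
grip_width: 0.0855
grasp_force: 0.0
```

Call:
play_rows --rows '[[[0,0,0],[0,0,0],-1],[[0,0,0],[0,0,0],-1],[[0,0,0],[0,0,0],-1],[[0,0,0],[0,0,0],-1],[[0,0,0],[0,0,0],-1]]' --newtons 30

```text
clock: 29.05
eef_pos: [0.4826, 0.1394, 0.0907]
tcp_rot: [-2.001, -2.42, 0.001]
ft_force: [-4.7, 0.2, 8.8]
grip_width: 0.0353
grasp_force: 29.5
```

Call:
play_rows --rows '[[[0,0,0],[0,0,0.12],-1],[[0,0,0],[0,0,0.14],-1],[[0,0,0],[0,0,0.14],-1],[[0,0,0],[0,0,0.14],-1],[[0,0,0],[0,0,0.14],-1]]'

```text
clock: 29.55
eef_pos: [0.4851, 0.139, 0.0909]
tcp_rot: [2.698, 1.605, 0.006]
ft_force: [10.0, -1.9, -5.8]
grip_width: 0.0351
grasp_force: 30.5
```

```bash
python3 - <<'E'
from h import *
s=read_state();print(to((.484,.139,.09),.193),s['joints'].round(2),s['ft_force'],s['wrist_torque'],s['grip_width'])
E
```

```text
('shift', array([ 0.0002, -0.0011,  0.0009]), 'turnz', np.float64(-0.69), 'tilt', array([-0.0018, -0.0038])) [-0.93  0.33  0.69  1.93 -0.25  0.97 -0.62] [10.03241152 -1.92988965 -5.82663123] [-0.36721894 -1.94412304  0.02849699] 0.035099950563695644
```

Call:
play_rows --rows '[[[0,0,0],[0,0,0.14],-1],[[0,0,0],[0,0,0.14],-1],[[0,0,0],[0,0,0.14],-1],[[0,0,0],[0,0,0.14],-1],[[0,0,0],[0,0,0.14],-1]]'

```text
clock: 30.05
eef_pos: [0.4868, 0.137, 0.091]
tcp_rot: [3.083, 0.58, 0.011]
ft_force: [17.0, -8.4, -14.6]
grip_width: 0.0351
grasp_force: 31.3
```

Call:
play_rows --rows '[[[0,0,0],[0,0,0.14],-1],[[0,0,0],[0,0,0.14],-1],[[0,0,0],[0,0,0.14],-1],[[0,0,0],[0,0,0.15],-1],[[0,0,0],[0,0,0],-1]]'

```text
clock: 30.55
eef_pos: [0.4871, 0.1348, 0.091]
tcp_rot: [3.121, -0.314, 0.014]
ft_force: [16.5, -12.9, -10.2]
grip_width: 0.0353
grasp_force: 31.7
```

```bash
python3 - <<'E'
from h import *
s=read_state();print(to((.484,.139,.09),.193),s['joints'].round(2),s['ft_force'],s['wrist_torque'],s['grip_width'])
for n in('top','scene'):
  c=cam(n);u=proj(c,(.464,.267,.07)).astype(int);print(u)
  save(n+'d.png',cv2.resize(c['img'][u[1]-26:u[1]+26,u[0]-30:u[0]+30],None,fx=10,fy=10,interpolation=cv2.INTER_CUBIC))
a=np.hstack([cv2.imread('pics/topd.png'),cv2.imread('pics/scened.png')]);cv2.imwrite('pics/d1.png',cv2.resize(a,(800,347)))
E
```

```text
('shift', array([-0.0048,  0.0022,  0.0009]), 'turnz', np.float64(1.178), 'tilt', array([-0.0093, -0.0039])) [-1.13  0.41  0.97  1.94 -0.4   0.99 -1.75] [ 16.51150267 -12.93758883 -10.15107228] [-2.74001969 -3.56142969  0.04236412] 0.03525244077259938
[248 230]
[399 231]
```

View pics/d1.png

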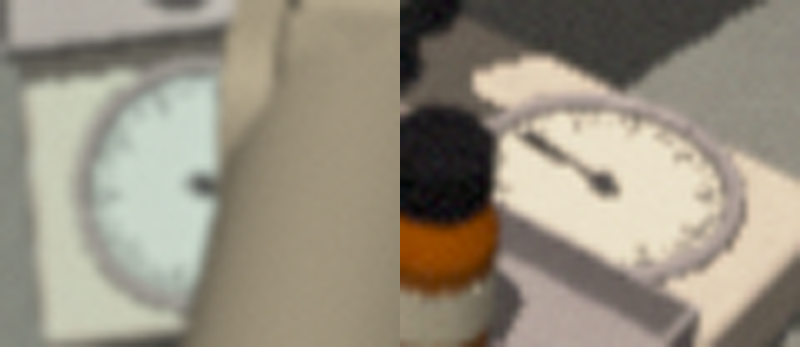

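Call:
play_rows --rows '[[[0,0,0],[0,0,0],1],[[0,0,0],[0,0,0],1],[[0,0,0],[0,0,0],1],[[0,0,-0.03],[0,0,0],1],[[0,0,-0.04],[0,0,0],1]]'

```text
clock: 31.15
eef_pos: [0.4815, 0.1395, 0.1597]
tcp_rot: [3.125, -0.297, -0.006]
ft_force: [0.3, 0.3, 0.7]
grip_width: 0.0855
grasp_force: 0.0
```

Call:
play_rows --rows '[[[0,0,-0.02],[0,0,-0.14],1],[[0,0,-0.02],[0,0,-0.14],1],[[0,0,-0.02],[0,0,-0.14],1],[[0,0,-0.02],[0,0,-0.14],1],[[0,0,-0.02],[0,0,-0.14],1]]'

```text
clock: 31.65
eef_pos: [0.4827, 0.1398, 0.2612]
tcp_rot: [-3.037, -0.802, 0.0]
ft_force: [0.6, 0.4, 0.2]
grip_width: 0.0853
grasp_force: 0.0
```

Call:
play_rows --rows '[[[0,0,0],[0,0,-0.14],1],[[0,0,0],[0,0,-0.14],1],[[0,0,0],[0,0,-0.14],1],[[0,0,0],[0,0,-0.14],1],[[0,0,0],[0,0,-0.14],1]]'

```text
clock: 32.15
eef_pos: [0.4828, 0.1398, 0.2603]
tcp_rot: [-2.578, -1.795, 0.0]
ft_force: [-0.9, -0.2, -0.5]
grip_width: 0.0858
grasp_force: 0.0
```

Call:
play_rows --rows '[[[0.03,0,0],[0,0,-0.14],1],[[0.03,0,0],[0,0,-0.14],1],[[0.03,0,0],[0,0,-0.14],1],[[0.04,0,0],[0,0,-0.14],1],[[0,0,0],[0,0,0],1]]'

```text
clock: 32.65
eef_pos: [0.498, 0.2738, 0.2592]
tcp_rot: [-1.971, -2.443, 0.0]
ft_force: [-0.4, -0.0, -0.8]
grip_width: 0.0852
grasp_force: 0.0
```

Call:
play_rows --rows '[[[0,0,0],[0,0,0],1],[[0,0,0],[0,0,0],1],[[0,0,0],[0,0,0],1],[[0,0,0],[0,0,0],1],[[0,0,0],[0,0,0],1]]'

```text
clock: 33.15
eef_pos: [0.5005, 0.266, 0.2605]
tcp_rot: [-1.991, -2.43, -0.0]
ft_force: [0.3, -0.8, -0.1]
grip_width: 0.0853
grasp_force: 0.0
```

```bash
python3 - <<'E'
from h import *
c=cam('wrist');p,M=pose();print(p);u=proj(c,(.464,.267,.07));print(u);u=u.astype(int)
save('w8.png',c['img']);
save('w8z.png',cv2.resize(c['img'][u[1]-50:u[1]+50,u[0]-65:u[0]+65],None,fx=6,fy=6,interpolation=cv2.INTER_CUBIC))
# view from the knob's own calibration
print(to((.484,.139,.09),.193))
E
```

```text
[0.50046441 0.26620462 0.26042153]
[288.65263527 178.34783439]
('shift', array([-0.1217, -0.0406,  0.1704]), 'turnz', np.float64(0.005), 'tilt', array([-0.0003, -0.0001]))
```

View pics/w8z.png

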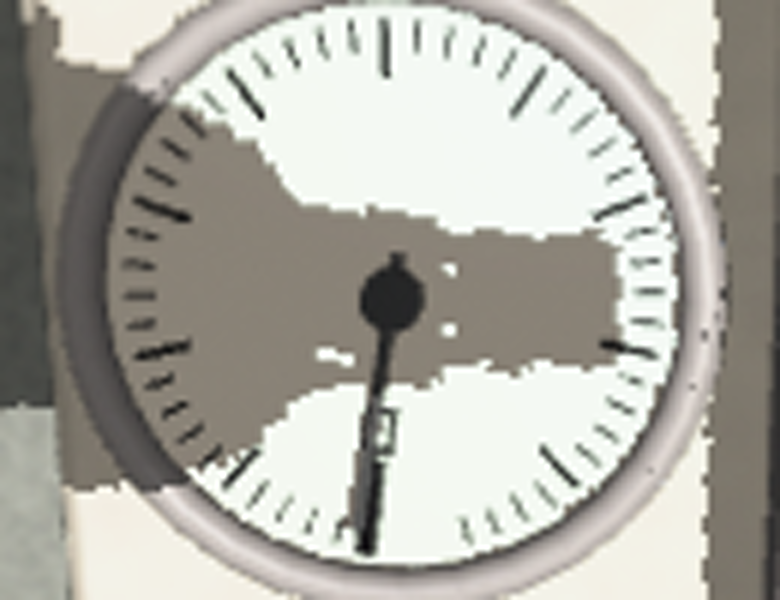

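Call:
play_rows --rows '[[[-0.015,-0.02,0.03],[0,0,0],1],[[-0.015,-0.02,0.03],[0,0,0],1],[[0,0,0.02],[0,0,0],1],[[0,0,0],[0,0,0],1],[[0,0,0],[0,0,0],1]]'

```text
clock: 33.7
eef_pos: [0.4675, 0.2296, 0.181]
tcp_rot: [1.99, 2.431, 0.001]
ft_force: [0.3, 0.1, 0.1]
grip_width: 0.0856
grasp_force: 0.0
```

```bash
python3 - <<'E'
from h import *
c=cam('wrist');p,M=pose();print(p);u=proj(c,(.464,.267,.07));print(u);u=u.astype(int)
save('w9.png',c['img']);
save('w9z.png',cv2.resize(c['img'][u[1]-10:u[1]+75,u[0]-50:u[0]+50],None,fx=7,fy=7,interpolation=cv2.INTER_NEAREST))
E
```

```text
[0.467963   0.22985918 0.18153182]
[325.05990102 162.11428315]
```

View pics/w9z.png

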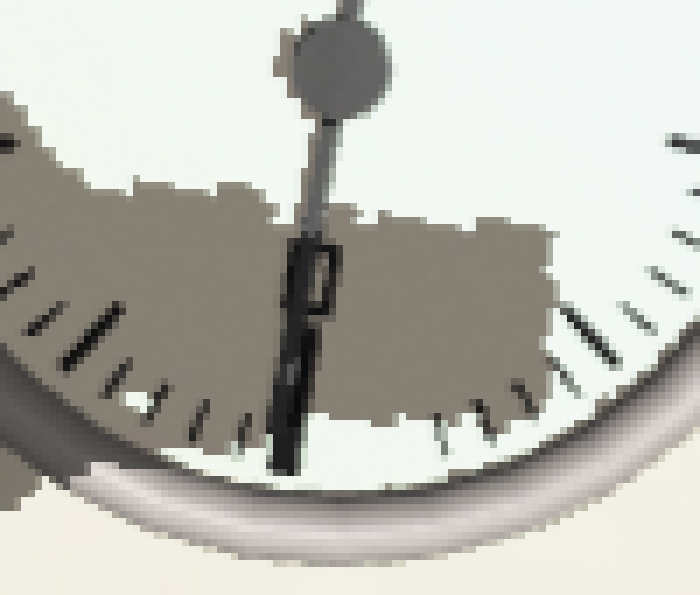

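```bash
python3 - <<'E'
import cv2,numpy as np
g=cv2.imread('pics/w9.png',0)
print('     ',*range(308,332))
for r in list(range(150,162,2))+list(range(168,222)): print(r,*['%3d'%v for v in g[r,308:332]])
E
```

```text
308 309 310 311 312 313 314 315 316 317 318 319 320 321 322 323 324 325 326 327 328 329 330 331
150 245 245 245 245 245 245 245 245 246 246 246 245 245 246 245 244 229 226 245 246 245 246 245 245
152 245 245 245 245 245 245 245 245 245 246 245 245 245 245 240 146  99  99 136 232 245 246 246 246
154 245 245 245 245 245 245 245 245 245 240 180 245 241 167 156  73  84 107 175 245 245 246 245 245
156 245 245 245 245 245 245 241 151 179 239  98  65  94  96  95  96  98  98  98 101 132 225 245 245
158 245 245 245 245 245 245 240 129 122  73  96  97  96  95  95  96  97  99  99 100 100 123 213 245
160 245 245 245 245 245 240 145 128 118  97  96  95  96  95  95  97  98  98  99 100 100 101 153 246
168 245 245 245 245 245 245 245 245 245 240 128 126 114  83  96  98  98 117 187 203 244 245 246 246
169 245 245 245 245 245 245 245 245 245 245 243 238 118  41  44 107 229 243 244 244 245 246 245 246
170 245 245 245 245 245 245 245 245 245 245 245 240 117  94  95 146 245 245 245 245 245 245 245 246
171 245 245 245 245 245 245 245 245 245 245 240 139 117  96 106 175 245 245 245 245 245 245 245 246
172 
[... 4295 characters left out ...]

215 197  80 127 128 147 197  29  29  29  64 180 245 245 245 245 245 245 245 245 245 245 245 245 245
216 200 139 244 244 241 197  29  30  30  89 221 245 245 245 245 245 245 245 245 245 245 245 245 245
217 212 220 245 245 240 141  30  29  30  90 222 245 245 245 245 245 245 245 245 245 245 245 245 245
218 244 244 245 245 238  82  29  30  30  90 222 245 245 245 245 245 245 245 245 245 245 245 245 245
219 245 244 245 245 242 197  85  78  29 118 244 245 245 245 245 245 245 245 245 245 245 245 245 245
220 216 241 242 233 244 244 244 244 244 244 245 245 245 245 245 245 245 245 245 245 245 245 245 245
221  93  91  86 105 116 154 213 243 242 230 230 230 233 245 245 245 245 245 245 245 243 221 145 200
```

Call:
play_rows --rows '[[[-0.048,0,0],[0,0,0],1],[[-0.048,0.001,0],[0,0,0],1],[[0,0,0.03],[0,0,0],1],[[0,0,0.03],[0,0,0],1],[[0,0,0.02],[0,0,0],1]]'

```text
clock: 34.25
eef_pos: [0.488, 0.1355, 0.1001]
tcp_rot: [1.99, 2.43, 0.002]
ft_force: [0.2, -0.0, 0.5]
grip_width: 0.0855
grasp_force: 0.0
```

Call:
play_rows --rows '[[[0,0,0.011],[0,0,0],1],[[0,0,0],[0,0,0],1],[[0,0,0],[0,0,0],1],[[0,0,0],[0,0,0],1],[[0,0,0],[0,0,0],1]]'

```text
clock: 34.75
eef_pos: [0.4878, 0.1357, 0.0903]
tcp_rot: [1.989, 2.431, 0.003]
ft_force: [-0.4, 0.1, 0.2]
grip_width: 0.0851
grasp_force: 0.0
```

```bash
python3 - <<'E'
from h import *
print(pose()[0],to((.486,.137,.09)))
c={'K':None}
import pickle
c=cam('wrist');W=c['W'];p,M=pose()
m=np.array(cams.read_camera('wrist')['mount'])
# geometry of picture w9 (level, yaw .188)
T=np.eye(4);T[:3,:3]=R.from_rotvec([1.99,2.431,.001]).as_matrix();T[:3,3]=[.46796,.22986,.18153];c['W']=T@m
for zc in(.066,.069):
  d,t,z=[atz(c,q,h)[:2] for q,h in(((323.7,161.3),.070),((314.9,210),.070),((316.6,211),zc))]
  a=t-d;b=z-d;print(np.arctan2(a[1],a[0]),np.linalg.norm(a),np.arctan2(b[1],b[0]),np.linalg.norm(b))
E
```

```text
[0.48777951 0.13567948 0.09032332] ('shift', array([ 0.0016, -0.0015,  0.0003]), 'turnz', np.float64(-0.0), 'tilt', array([-0.0006, -0.0017]))
-1.5475062262346726 0.04278446263079861 -1.5078163048810065 0.04473730023928127
-1.5475062262346726 0.04278446263079861 -1.50988102530108 0.043773450892911785
```

Call:
play_rows --rows '[[[0,0,0],[0,0,0],-1],[[0,0,0],[0,0,0],-1],[[0,0,0],[0,0,0],-1],[[0,0,0],[0,0,0],-1],[[0,0,0],[0,0,0],-1]]'

```text
clock: 35.35
eef_pos: [0.4838, 0.1347, 0.0887]
tcp_rot: [-1.986, -2.427, 0.009]
ft_force: [-16.1, -2.9, 15.1]
grip_width: 0.0351
grasp_force: 28.8
```

Call:
play_rows --rows '[[[0,0,0],[0,0,0.02],-1],[[0,0,0],[0,0,0.02],-1],[[0,0,0],[0,0,0],-1],[[0,0,0],[0,0,0],-1],[[0,0,0],[0,0,0],-1]]'

```text
clock: 35.85
eef_pos: [0.4838, 0.1347, 0.0888]
tcp_rot: [-2.035, -2.387, 0.008]
ft_force: [-16.1, -2.7, 13.9]
grip_width: 0.0355
grasp_force: 28.8
```

Call:
play_rows --rows '[[[0,0,0],[0,0,0],1],[[0,0,0],[0,0,0],1],[[0,0,0],[0,0,0],1],[[0,0,-0.03],[0,0,0],1],[[0,0,-0.03],[0,0,0],1]]'

```text
clock: 36.35
eef_pos: [0.4867, 0.135, 0.1494]
tcp_rot: [-2.038, -2.391, 0.003]
ft_force: [0.4, -0.2, 0.1]
grip_width: 0.0854
grasp_force: 0.0
```

Call:
play_rows --rows '[[[0.03,0,-0.03],[0,0,0],1],[[0.04,0,0],[0,0,0],1],[[0.026,0,0],[0,0,0],1],[[0,0,0],[0,0,0],1],[[0,0,0],[0,0,0],1]]'

```text
clock: 36.85
eef_pos: [0.4718, 0.2305, 0.1792]
tcp_rot: [2.036, 2.392, -0.001]
ft_force: [0.2, -0.8, -0.3]
grip_width: 0.0856
grasp_force: 0.0
```

```bash
python3 - <<'E'
from h import *
c=cam('wrist');p,M=pose();print(p);u=proj(c,(.464,.267,.07));print(u);u=u.astype(int)
save('w10.png',c['img']);g=cv2.imread('pics/w10.png',0);x=u[0]-20
print('     ',*range(x,x+24))
for r in range(u[1]+8,u[1]+62,1): print(r,*['%3d'%v for v in g[r,x:x+24]])
E
```

```text
[0.47212915 0.22936349 0.17916925]
[317.90555887 162.40011641]
      297 298 299 300 301 302 303 304 305 306 307 308 309 310 311 312 313 314 315 316 317 318 319 320
170 245 245 245 245 245 245 245 245 245 245 245 245 245 245 245 240 126 100  94 130 230 244 245 245
171 245 245 245 245 245 245 245 245 245 245 245 245 245 245 245 240 125  96  96 132 232 245 245 245
172 245 245 245 245 245 245 245 245 245 245 245 245 245 245 245 240 124  96  95 146 245 245 245 245
173 245 245 245 245 245 245 245 245 245 245 245 245 245 245 245 240 117  95  97 147 245 245 245 245
174 245 245 245 245 245 245 245 245 245 245 245 245 245 245 245 239 117  95 105 174 245 245 245 245
175 245 245 245 245 245 245 245 245 245 245 245 245 245 245 240 136 108  95 105 175 245 245 245 245
176 245 245 245 245 245 245 245 245 245 245 245 245 245 245 240 125 102  94 117 204 245 245 245 245
177 245 245 245 245 245 245 245 245 245 245 245 245 245 245 240 125 101  95 131 230 245 245 245 245
178 245 245 245 245 245 245 245 245 245 245 245 245 245 245 240 124 100  94 131 231 245 245 245 245
179 245 245 245 245 245 245 245 245
[... 3764 characters left out ...]

217 128 128 128 124  90  58 128 128 124  88  11  11  11  16  57 128 128 166 245 245 245 245 245 245
218 128 129 128 162 241 219 238 128 123  87  11  11  11  24 128 244 244 244 245 245 245 245 245 245
219 125 128 128 163 245 244 245 244 242 196  27  26  10  35 146 245 245 245 245 245 245 245 245 245
220 125 202 212 242 244 245 245 245 242 201 108 142  85 117 221 245 245 245 245 245 245 245 245 245
221 109 100  88  88 111 206 201 178 229 232 244 244 244 244 245 245 245 245 245 245 245 245 245 245
222 141 134 125 116 108  99  87  79  83 111 146 171 201 212 243 239 201 208 230 230 230 230 230 230
223 166 159 153 147 141 134 126 116 107  93  80  77  78  76  81  86  79  78  80  82  92  92  92  91
```

Call:
play_rows --rows '[[[0,0,-0.045],[0,0,0.065],1],[[0,0,-0.045],[0,0,0],1],[[-0.048,-0.001,-0.01],[0,0,0],1],[[-0.048,-0.001,0],[0,0,0],1],[[-0.048,-0.001,0],[0,0,0],1]]'

```text
clock: 37.4
eef_pos: [0.4826, 0.0832, 0.2798]
tcp_rot: [2.117, 2.321, 0.002]
ft_force: [1.2, 0.4, -0.8]
grip_width: 0.0853
grasp_force: 0.0
```

Call:
play_rows --rows '[[[-0.048,-0.002,0],[0,0,0],1],[[-0.048,-0.002,0],[0,0,0],1],[[-0.048,-0.002,0],[0,0,0],1],[[-0.048,-0.002,0],[0,0,0],1],[[-0.048,-0.002,0],[0,0,0],1]]'

```text
clock: 37.9
eef_pos: [0.494, -0.1568, 0.2796]
tcp_rot: [2.117, 2.321, 0.002]
ft_force: [1.1, 0.8, 0.4]
grip_width: 0.0854
grasp_force: 0.0
```

Call:
play_rows --rows '[[[-0.048,-0.002,0],[0,0,0],1],[[-0.048,-0.002,0],[0,0,0],1],[[-0.048,-0.002,0],[0,0,0],1],[[-0.048,-0.002,0],[0,0,0],1],[[0,0,0],[0,0,0],1]]'

```text
clock: 38.4
eef_pos: [0.499, -0.3557, 0.2788]
tcp_rot: [2.132, 2.306, -0.009]
ft_force: [-1.3, 0.8, -0.3]
grip_width: 0.0854
grasp_force: 0.0
```

Call:
play_rows --rows '[[[0,0,0.025],[0,0,0],1],[[0,0,0.025],[0,0,0],1],[[0,0,0],[0,0,0],1],[[0,0,0],[0,0,0],1],[[0,0,0],[0,0,0],1]]'

```text
clock: 38.9
eef_pos: [0.5051, -0.3461, 0.2309]
tcp_rot: [2.114, 2.321, 0.0]
ft_force: [0.0, 0.2, -0.6]
grip_width: 0.0855
grasp_force: 0.0
```

```bash
python3 - <<'E'
from h import *
c=cam('wrist');p,M=pose();print(p,np.arctan2(M[1,1],M[0,1]));save('w11.png',c['img'])
for X in((.516,-.299,.117),(.525,-.3995,.117),(.619,-.298,.121),(.6878,-.2503,.115),(.4436,-.2712,.115)): print(proj(c,X).round())
for n in('wheel_hundreds_top','wheel_tens_top','wheel_units_top','start_top'):
  for d in cams.spot_in(n,'wrist')[:3]: print(n,d['confidence'],d['position'])
E
```

```text
[ 0.50528041 -0.34596673  0.23092704] 0.09378144703286286
[339. 151.]
[336. 261.]
[462. 163.]
[550. 113.]
[253. 108.]
wheel_hundreds_top 0.74 [389.2, 195.4]
wheel_hundreds_top 0.27 [465.8, 160.6]
wheel_tens_top 0.72 [386.5, 195.8]
wheel_units_top 0.6 [386.7, 195.6]
start_top 0.9 [466.1, 161.8]
```

```bash
python3 - <<'E'
import cv2
a=cv2.imread('pics/w11.png')[110:300,290:410]
a=cv2.rotate(a,cv2.ROTATE_90_COUNTERCLOCKWISE);cv2.imwrite('pics/w11r.png',cv2.resize(a,None,fx=4.2,fy=4.2,interpolation=cv2.INTER_CUBIC))
E
```

```text
(no output)
```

View pics/w11r.png

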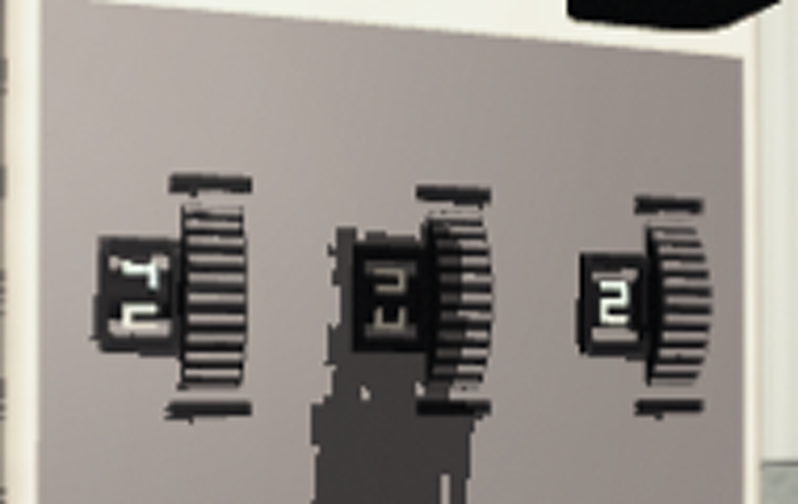

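```bash
cat >> h.py <<'E'
def asc(im):
    for r in im: print(''.join(' .:-=+*#%@'[min(9,int(v)*10//200)]*2 for v in r))
E
python3 - <<'E'
from h import *
g=cv2.rotate(cv2.imread('pics/w11.png',0)[110:300,290:410],cv2.ROTATE_90_COUNTERCLOCKWISE)
for x0,x1 in((21,44),(80,104),(136,156)):
    a=g[54:86,x0:x1].astype(float)
    if x0==80:a=a*1.6
    asc(a);print('-'*40)
E
```

```text
%%%%%%%%%%%%%%%%%%%%%%%%%%%%%%%%%%%%%%%%%%%%::
%%%%%%%%%%%%%%%%%%%%%%%%%%%%%%%%%%%%%%%%%%%%::
%%%%**++++====++++++++++**************######::
%%%%++----::::::::::::::----------------==--..
%%%%++--::::::::::::::::::::::::::::::::::::  
%%%%++::::::::::::::::::::::::::::::::::::--..
%%%%==::::::::::::::::::::::::--====::..::::  
%%%%==::::**##==::::::::::::::########--::::  
%%%%==::::##%%##@@@@++------==@@%%%%%%--::::  
%%%%==::::**##++@@@@@@@@@@@@@@@@##%%%%--::::  
%%%%==::::----::##@@@@@@@@@@@@@@**====..::::  
%%%%==::::......--++++++++++%%@@**::....::::  
%%%%==::::::::::::::::..::..**@@**::......::  
%%%%==::::::::::::::::::::::##@@**::::......  
%%%%==::::::::::::::::::::::==##++::::....    
%%%%==::::::::::::::::::::::....::::::..::    
%%++--::::::::::::::::::::::....::::......    
%%==::::::................................    
%%==::::::......****************::....  ..    
%%==::::........%%@@@@@@@@@@@@@@++..    ..    
%%==::::........@@@@%%##########--..    ..    
%%==::::........@@@@++......::..............  
%%==::::--****++@@@@##++++++++++++++++==::..  
%%==::::--##%%%%@@@
[... 2706 characters left out ...]
   
####  ................--@@##..    ..    
##--  ......::@@@@@@@@@@@@##..    ..    
##::  ......::@@@@@@@@@@@@==..    ..    
##::  ......::@@##--------::..    ..    
##::  ......::@@##............    ..    
##::  ......::@@@@@@@@@@@@**..    ..    
##::  ........%%%%@@@@@@@@==..    ..    
##::  ........::--========....          
##::  ....****************==....        
##::  ....################****==  ..    
##::  ....**##################==  ....  
##::  ....::------------------::......  
##**  ................................  
####  ..::............................  
####==++::::::::::::::::::::::::::..    
####**##******************::::::::::    
----------------------------------------
```

```bash
python3 - <<'E'
from h import *
c=cam('wrist')
P=[atz(c,p,.123) for p in((339.5,160.7),(339,219.5),(337.4,271.9))];S=atz(c,(466,162),.121)
for p in P:print(p.round(4))
e=P[0]-P[2];print('span',np.linalg.norm(e),'yaw',np.arctan2(-e[0],e[1]));print('start',S.round(4))
print(to((*P[2][:2],.153),.088))
E
```

```text
[ 0.5172 -0.3051  0.123 ]
[ 0.5225 -0.3552  0.123 ]
[ 0.5267 -0.4055  0.123 ]
span 0.10085209126489561 yaw 0.09461198417119857
start [ 0.6217 -0.2961  0.121 ]
('shift', array([-0.0618,  0.0161,  0.0769]), 'turnz', np.float64(0.006), 'tilt', array([ 0.0004, -0.0006]))
```

Call:
play_rows --rows '[[[-0.03,0.003,0],[0,0,0],-1],[[-0.032,0.003,0.02],[0,0,0],-1],[[0,0,0.03],[0,0,0],-1],[[0,0,0.024],[0,0,0],-1],[[0,0,0],[0,0,0],-1]]'

```text
clock: 39.7
eef_pos: [0.5157, -0.405, 0.1516]
tcp_rot: [-2.111, -2.319, 0.001]
ft_force: [-0.9, 1.3, -0.7]
grip_width: 0.0127
grasp_force: 0.0
```

Call:
play_rows --rows '[[[0,0,0],[0,0,0],-1],[[0,0,0],[0,0,0],-1],[[0,0,0.004],[0,0,0],-1],[[0,0,0.004],[0,0,0],-1],[[0,0,0.002],[0,0,0],-1]]'

```text
clock: 40.2
eef_pos: [0.5174, -0.4069, 0.1473]
tcp_rot: [2.113, 2.322, 0.001]
ft_force: [-4.1, 5.3, 21.2]
grip_width: -0.0003
grasp_force: 10.9
```

Call:
play_rows --rows '[[[0,0.004,-0.001],[0,0,0],-1],[[0,0.004,0],[0,0,0],-1],[[0,0.004,0],[0,0,0],-1],[[0,0.004,0],[0,0,0],-1],[[0,0.004,0],[0,0,0],-1]]'

```text
clock: 40.7
eef_pos: [0.5373, -0.4049, 0.1476]
tcp_rot: [2.113, 2.322, 0.001]
ft_force: [0.1, 1.2, 4.0]
grip_width: -0.0004
grasp_force: 1.6
```

Call:
play_rows --rows '[[[0,0,0],[0,0,0],-1],[[0,0,-0.02],[0,0,0],-1],[[0,-0.01,-0.02],[0,0,0],-1],[[0,0,0],[0,0,0],-1],[[0,0,0],[0,0,0],-1]]'

```text
clock: 41.2
eef_pos: [0.5261, -0.4061, 0.1872]
tcp_rot: [2.115, 2.321, 0.001]
ft_force: [-0.0, 1.0, -0.1]
grip_width: -0.0001
grasp_force: 0.0
```

```bash
cat >> h.py <<'E'
from scipy.ndimage import map_coordinates
P3=dict(h=(.5172,-.3051),t=(.5225,-.3552),u=(.5267,-.4055))
def win(c,k,z=.121,yaw=.0945,show=True):
    """rectified robot-view patch of a window, 0.7 mm/px, centred 14 mm left of the crest"""
    ex=np.array([np.cos(yaw),np.sin(yaw)]);ey=np.array([-ex[1],ex[0]])
    g=cv2.cvtColor(c['img'],cv2.COLOR_RGB2GRAY).astype(float)
    o=np.array(P3[k])+.014*ey
    out=np.zeros((40,24))
    for i in range(40):
        for j in range(24):
            X=o+ex*(19.5-i)*.0007+ey*(11.5-j)*.0007
            u=proj(c,(*X,z));out[i,j]=map_coordinates(g,[[u[1]],[u[0]]],order=1)[0]
    if show: asc(np.clip(out*200/max(60,out[8:32,4:20].max()),0,199))
    return out
E
python3 - <<'E'
from h import *
c=cam('wrist');p,M=pose();print(p,read_state()['ft_force']);save('w12.png',c['img'])
for k in 'hu':print(k,proj(c,(*P3[k],.123)));win(c,k)
E
```

```text
[ 0.52637639 -0.40549392  0.18633241] [0.38470286 0.22445743 0.09322445]
h [320.89849985  67.07557595]
****************################################
****************################################
********************############################
******************##########################****
********++++++====++++++==++++++++++++++++++++++
******++::........::::::::::::::::::::::::::::::
******++........................................
******++........................................
******++......................::::::----::......
******++........::::::::::::::::::::++****++++--
******++......==++++**==--::::::::--**######**==
******++......==****##%%%%++======++%%%%**##**==
******++......==**++**@@@@@@%%%%%%@@@@%%++++++--
******++......::--::==%%@@@@@@@@@@@@@@%%::::::::
******++............::======++++++##@@%%........
******++..........................++@@%%........
******++..........................==@@%%........
******++..........................==@@##........
******++..........................::++==........
******++........................................
******++.........
[... 2252 characters left out ...]
::            
==............  ==%%**::      ::==--..          
--........::----**@@##--......::++==......      
--........--++++##@@%%==::::::--==--::::::..    
--........--++**######==::::::::----::::::..    
--........--++********==::::::::::::::::::..    
--........::--========--::................      
--..........::::::::::........                  
++--........................                    
**==........................                    
**++::..............................            
****++++++++++++++++====--::::::::..............
************************++--::::::::::::::::::::
**************************==::::::::::::::::::::
**************************==::::::::::::::::::::
```

Call:
play_rows --rows '[[[0,-0.008,0.015],[0,0,0],-1],[[0,0,0.015],[0,0,0],-1],[[0,0,0.005],[0,0,0],-1],[[0,0,0.0035],[0,0,0],-1],[[0,0,0.0018],[0,0,0],-1]]'

```text
clock: 41.75
eef_pos: [0.52, -0.4053, 0.1476]
tcp_rot: [2.113, 2.325, 0.003]
ft_force: [-3.5, 9.2, 22.5]
grip_width: -0.0002
grasp_force: 11.2
```

Call:
play_rows --rows '[[[0,0.004,0],[0,0,0],-1],[[0,0.004,0],[0,0,0],-1],[[0,0.004,0],[0,0,0],-1],[[0,0.004,0],[0,0,0],-1],[[0,0,0],[0,0,0],-1]]'

```text
clock: 42.25
eef_pos: [0.5371, -0.4037, 0.1473]
tcp_rot: [2.11, 2.325, 0.003]
ft_force: [1.5, 4.1, 8.8]
grip_width: 0.0001
grasp_force: 4.4
```

Call:
play_rows --rows '[[[0,0,0],[0,0,0],-1],[[0,0,-0.01],[0,0,0],-1],[[0,-0.008,-0.03],[0,0,0],-1],[[0,0,0],[0,0,0],-1],[[0,0,0],[0,0,0],-1]]'

```text
clock: 42.75
eef_pos: [0.5268, -0.4062, 0.1871]
tcp_rot: [2.114, 2.321, -0.0]
ft_force: [-0.4, -0.2, 0.0]
grip_width: -0.0001
grasp_force: 0.0
```

```bash
python3 - <<'E'
from h import *
c=cam('wrist');p,M=pose();print(p,read_state()['ft_force'])
for k in 'u':win(c,k)
E
```

```text
[ 0.5268137  -0.40556929  0.18607638] [ 0.14040083  0.05498448 -0.03777571]
**********************++::::::::::::::::::::::::
**********************++::::::::::::::::::::::::
********************++==----::::::::::::::::::::
**************************++::::::::::::::::::::
************************++==::::::::::::::::::::
**++--::::::::::::::------::....................
**++::........................                  
**++::......................                    
**++::......................                    
**++::..........::::::::::::..............      
**++::....::------------::::::::::::::::::      
**==::....--******####**==----------::::::      
**==......--++++++**####**----==++==::::::      
**==......::----::--------....::++==......      
**==......................    ::++==            
**==......................    ..++==            
**==......................    ..----            
**==......................      ....            
**==......................                      
**==....................                        
**==..............::................        
[... 235 characters left out ...]
              
==::............==@@@@**----------::            
==::......::----**@@@@%%++========--......      
==::......--++++**%%%%##++++--====--::::::      
==::......--**************++--------::::::      
==::......--**************++::::::::::::::      
==::......::========----==--..............      
==::........::::::............                  
**==::........................                  
**==::........................                  
**++--..::::..............................  ....
****++++++++++++++++++++==::::::::::::......::::
**************************==::::::::::::::::::::
************************++--::::::::::::::::::::
************************++::::::::::::::::::::::
```

Call:
play_rows --rows '[[[0,-0.002,0.015],[0,0,0],-1],[[0,0,0.015],[0,0,0],-1],[[0,0,0.005],[0,0,0],-1],[[0,0,0.003],[0,0,0],-1],[[0,0,0.0015],[0,0,0],-1]]'

```text
clock: 43.3
eef_pos: [0.5261, -0.4044, 0.1477]
tcp_rot: [2.112, 2.325, 0.004]
ft_force: [-2.8, 9.9, 24.1]
grip_width: -0.0
grasp_force: 12.3
```

Call:
play_rows --rows '[[[0,0.001,0],[0,0,0],-1],[[0,0.001,0],[0,0,0],-1],[[0,0.002,0],[0,0,0],-1],[[0,0.001,0],[0,0,0],-1],[[0,0.001,0],[0,0,0],-1]]'

```text
clock: 43.8
eef_pos: [0.5322, -0.4039, 0.1478]
tcp_rot: [2.112, 2.325, 0.004]
ft_force: [-1.9, 6.6, 15.8]
grip_width: 0.0004
grasp_force: 7.7
```

Call:
play_rows --rows '[[[0,0,0],[0,0,0],-1],[[0,0,-0.01],[0,0,0],-1],[[0,-0.004,-0.0295],[0,0,0],-1],[[0,0,0],[0,0,0],-1],[[0,0,0],[0,0,0],-1]]'

```text
clock: 44.3
eef_pos: [0.5267, -0.4059, 0.1861]
tcp_rot: [2.115, 2.323, -0.0]
ft_force: [0.4, 0.3, -0.6]
grip_width: 0.0001
grasp_force: 0.0
```

```bash
python3 - <<'E'
from h import *
c=cam('wrist');p,M=pose();print(p,read_state()['ft_force'])
for k in 'u':win(c,k)
E
```

```text
[ 0.52660224 -0.40530872  0.185186  ] [ 0.7659599  -0.49069207 -0.46729458]
**********************==::::::::::::::::::::::::
********************++--::::::::::::::::::::::::
********************++::::::::::::::::::::::::::
********************++::::::::::::::::::::::::::
****++====++++++++++==::::::::::::::::::::::::::
**++--::::--::::::::::........    ..    ....    
**++::......................                    
**++::......................                    
**++::......................                    
**++::......................................    
**++::......::::::::::::::::::::::::::::::..    
**==......--++********++::::::::::::::::::..    
**==......--****##@@%%%%##========--::::::..    
**==........::::++@@@@@@%%++++====--......      
**==............==@@@@##==::::::::::            
**==............--@@%%--..                      
**==............==@@%%--..                      
**==............--%%@@%%++::::::::::            
**==............::##@@@@##++====++==            
**==............::========::::--++==..          
**==................    ..    ..++==        
[... 235 characters left out ...]
..            
==....................                          
==..  ....::::::------::..................      
==........--******%%%%**------------::::::      
==........--****##%%%%**------------::::::      
==........--**********==::::::::::::::::::      
==........::==========::..................      
++--..........::::::..........                  
**==..........................                  
**==..........................                  
**++--::............................            
****++====================--::::::::::::::::....
************************++==::::::::::::::::::::
************************++::::::::::::::::::::::
********************++==--::::::::::::::::::::::
```

Call:
play_rows --rows '[[[0,0.002,0.02],[0,0,0],-1],[[0,0,0.01],[0,0,0],-1],[[0,0,0.005],[0,0,0],-1],[[0,0,0],[0,0,0],-1],[[0,0,0],[0,0,0],-1]]'

```text
clock: 44.85
eef_pos: [0.5287, -0.4055, 0.1512]
tcp_rot: [2.115, 2.323, -0.001]
ft_force: [0.1, -0.8, 0.4]
grip_width: -0.0004
grasp_force: 0.0
```

Call:
play_rows --rows '[[[0,0,0.002],[0,0,0],-1],[[0,0,0.001],[0,0,0],-1],[[0,0,0.001],[0,0,0],-1],[[0,0,0],[0,0,0],-1],[[0,0,0],[0,0,0],-1]]'

```text
clock: 45.35
eef_pos: [0.5291, -0.4056, 0.1481]
tcp_rot: [2.113, 2.322, 0.001]
ft_force: [-0.5, 1.1, 4.6]
grip_width: -0.0
grasp_force: 2.7
```

Call:
play_rows --rows '[[[0,-0.001,0],[0,0,0],-1],[[0,-0.001,0],[0,0,0],-1],[[0,-0.001,0],[0,0,0],-1],[[0,0,0],[0,0,0],-1],[[0,0,0],[0,0,0],-1]]'

```text
clock: 45.85
eef_pos: [0.5264, -0.4057, 0.1481]
tcp_rot: [2.113, 2.322, 0.001]
ft_force: [0.3, 0.9, 6.0]
grip_width: 0.0001
grasp_force: 3.0
```

Call:
play_rows --rows '[[[0,0,-0.004],[0,0,0],-1],[[0,0,-0.01],[0,0,0],-1],[[0,0,-0.025],[0,0,0],-1],[[0,0,0],[0,0,0],-1],[[0,0,0],[0,0,0],-1]]'

```text
clock: 46.35
eef_pos: [0.5259, -0.406, 0.1869]
tcp_rot: [2.114, 2.322, 0.0]
ft_force: [-0.3, 0.3, -0.6]
grip_width: 0.0001
grasp_force: 0.0
```

```bash
python3 - <<'E'
from h import *
c=cam('wrist');p,M=pose();print(p,read_state()['ft_force'])
for k in 'u':win(c,k)
E
```

```text
[ 0.52568297 -0.40558048  0.18598658] [ 0.20006628 -0.43039858 -0.80529181]
********************++--::::::::::::::::::::::::
**********************--::::::::::::::::::::::::
**********************--::::::::::::::::::::::::
**********************--::::::::::::::::::::::::
****++==++++++++++++++--::::::::::::::::::::::::
****--::----::::::::::..............    ....    
****........................                    
****........................                    
****..::....................                    
****........................................    
****......--::::::::::::::::::::::::::::::..    
****......--++++++++++++**--::::::::::::::..    
****......--**************--::::::::::::::..    
****......::----==========::................    
****..............--------::..........          
****............--%%@@@@@@**======--..          
****............::%%@@@@%%++======--..          
****..............%%@@++--::........            
**--  ............%%%%--                        
**::  ............%%**::..      ..              
**--  ............%%**++==========--..      
[... 235 characters left out ...]
--..          
**::  ..........::================::..          
**::  ......::--------::::::::::::........      
++::  ....--++********--::::::::::::::::::..    
--::  ....--**********--::::::::::::::::::..    
::::  ....--++++++++++--::::::::::::::::::..    
::::  ....::----======::..................      
====........................                    
****........................                    
****........................                    
****------::..................                  
****++++++==--------------::::....::::::::::::..
**************************--::::::::::::::::::::
**************************--::::::::::::::::::::
**************************--::::::::::::::::::::
```

Call:
play_rows --rows '[[[0.025,-0.005,0],[0,0,0],-1],[[0.0255,-0.004,0],[0,0,0],-1],[[0,0,0.02],[0,0,0],-1],[[0,0,0.01],[0,0,0],-1],[[0,0,0.005],[0,0,0],-1]]'

```text
clock: 46.9
eef_pos: [0.5115, -0.3557, 0.1493]
tcp_rot: [-2.113, -2.321, 0.001]
ft_force: [-0.8, 0.5, 0.3]
grip_width: 0.0001
grasp_force: 0.0
```

Call:
play_rows --rows '[[[0,0,0],[0,0,0],-1],[[0,0,0],[0,0,0],-1],[[0,0,0.002],[0,0,0],-1],[[0,0,0.002],[0,0,0],-1],[[0,0,0],[0,0,0],-1]]'

```text
clock: 47.4
eef_pos: [0.5122, -0.3568, 0.1478]
tcp_rot: [2.114, 2.322, -0.0]
ft_force: [-1.0, 0.8, 3.5]
grip_width: 0.0003
grasp_force: 1.9
```

Call:
play_rows --rows '[[[0,0.004,0],[0,0,0],-1],[[0,0.004,0],[0,0,0],-1],[[0,0.004,0],[0,0,0],-1],[[0,0.004,0],[0,0,0],-1],[[0,0.004,0],[0,0,0],-1]]'

```text
clock: 47.9
eef_pos: [0.5324, -0.3548, 0.1477]
tcp_rot: [2.114, 2.322, -0.0]
ft_force: [-0.2, -0.7, 2.4]
grip_width: -0.0001
grasp_force: 0.9
```

Call:
play_rows --rows '[[[0,0,0],[0,0,0],-1],[[0,0,-0.005],[0,0,0],-1],[[0,0,0],[0,0,0],-1],[[0,-0.01,0],[0,0,0],-1],[[0,-0.01,0],[0,0,0],-1]]'

```text
clock: 48.4
eef_pos: [0.5109, -0.3561, 0.1516]
tcp_rot: [-2.114, -2.323, 0.001]
ft_force: [-0.8, 0.9, 0.1]
grip_width: 0.0003
grasp_force: 0.0
```

Call:
play_rows --rows '[[[0,0,0],[0,0,0],-1],[[0,0,0],[0,0,0],-1],[[0,0,0.003],[0,0,0],-1],[[0,0,0.002],[0,0,0],-1],[[0,0,0],[0,0,0],-1]]'

```text
clock: 48.9
eef_pos: [0.5126, -0.3561, 0.1477]
tcp_rot: [2.113, 2.324, 0.001]
ft_force: [-2.2, 3.4, 6.6]
grip_width: -0.0003
grasp_force: 3.7
```

Call:
play_rows --rows '[[[0,0.004,0],[0,0,0],-1],[[0,0.004,0],[0,0,0],-1],[[0,0.004,0],[0,0,0],-1],[[0,0.004,0],[0,0,0],-1],[[0,0.004,0],[0,0,0],-1]]'

```text
clock: 49.4
eef_pos: [0.5328, -0.3542, 0.1476]
tcp_rot: [2.113, 2.324, 0.001]
ft_force: [-1.3, 0.4, 3.0]
grip_width: -0.0001
grasp_force: 1.4
```

Call:
play_rows --rows '[[[0,0,0],[0,0,0],-1],[[0,0,-0.005],[0,0,0],-1],[[0,0,-0.015],[0,0,0],-1],[[0,-0.01,-0.019],[0,0,0],-1],[[0,0,0],[0,0,0],-1]]'

```text
clock: 49.9
eef_pos: [0.5214, -0.3572, 0.1895]
tcp_rot: [2.114, 2.318, -0.0]
ft_force: [-0.7, -1.1, 0.7]
grip_width: -0.0
grasp_force: 0.0
```

```bash
python3 - <<'E'
from h import *
c=cam('wrist');p,M=pose();print(p,read_state()['ft_force'],to((*P3['t'],.187)))
for k in 't':win(c,k)
E
```

```text
[ 0.52176011 -0.35644236  0.18805388] [-0.57525068  0.34511188 -1.02386782] ('shift', array([0.0012, 0.0008, 0.0011]), 'turnz', np.float64(-0.0), 'tilt', array([ 0.0017, -0.0021]))
**************************==::::::::::::::::::..
**************************==::::::::::::::::::..
**************************==::::::::::::::::::..
************************++--::::::::::::::::::..
************************==::::::::::::::::::::..
**++====================--::::::..............  
**--::::::::::::::::..............              
**::..::..........................              
**::............................                
**::......::......................  ..          
**::....::====================--::........      
**::....--++******************==::::::::..      
**::....--++**##%%@@@@@@@@@@##==--::::::..      
**::....::====++%%@@@@@@@@@@##++==::......      
**::......::..--##@@##++++++==::::..            
**::........  ::##@@++::::::..                  
**::........  ..**@@++........                  
**::........    **@@%%##****++--::..            
**::............**@@@@@@@@@@##++==:: 
[... 340 characters left out ...]
              
--............  ........                        
--..............::::::::::........              
--......::==++++**########++------::......      
--......--++****%%%%%%%%%%**====--::::::..      
::......--++****##########++------::::::..      
::......--++++++++++++++++--::::::::::::..      
++........--::::::::::::::::............        
**::............................                
**::............................                
**::............................                
**==::::::..........--------==--..............  
****--::::::::::::::==++++++++==::::::::::::::..
****++++++++++++++++++********==::::::::::::::..
******************************==::::::::::::::..
```

Call:
play_rows --rows '[[[0,-0.006,0.02],[0,0,0],-1],[[0,0,0.01],[0,0,0],-1],[[0,0,0.005],[0,0,0],-1],[[0,0,0],[0,0,0],-1],[[0,0,0],[0,0,0],-1]]'

```text
clock: 50.45
eef_pos: [0.5164, -0.3558, 0.1512]
tcp_rot: [2.114, 2.324, -0.0]
ft_force: [0.3, -0.0, 0.4]
grip_width: -0.0001
grasp_force: 0.0
```

Call:
play_rows --rows '[[[0,0,0.002],[0,0,0],-1],[[0,0,0.001],[0,0,0],-1],[[0,0,0.001],[0,0,0],-1],[[0,0,0],[0,0,0],-1],[[0,0,0],[0,0,0],-1]]'

```text
clock: 50.95
eef_pos: [0.5166, -0.3559, 0.1481]
tcp_rot: [2.113, 2.323, 0.001]
ft_force: [-1.4, 1.2, 5.9]
grip_width: 0.0001
grasp_force: 3.0
```

Call:
play_rows --rows '[[[0,0.003,0],[0,0,0],-1],[[0,0.003,0],[0,0,0],-1],[[0,0.003,0],[0,0,0],-1],[[0,0.003,0],[0,0,0],-1],[[0,0.001,0],[0,0,0],-1]]'

```text
clock: 51.45
eef_pos: [0.5297, -0.3548, 0.148]
tcp_rot: [2.113, 2.323, 0.001]
ft_force: [-0.9, 0.8, 4.9]
grip_width: 0.0003
grasp_force: 2.5
```

Call:
play_rows --rows '[[[0,0,0],[0,0,0],-1],[[0,0,-0.004],[0,0,0],-1],[[0,0,-0.01],[0,0,0],-1],[[0,-0.007,-0.025],[0,0,0],-1],[[0,0,0],[0,0,0],-1]]'

```text
clock: 51.95
eef_pos: [0.522, -0.3572, 0.1899]
tcp_rot: [2.113, 2.318, 0.0]
ft_force: [-0.3, -0.5, -0.2]
grip_width: 0.0003
grasp_force: 0.0
```

```bash
python3 - <<'E'
from h import *
c=cam('wrist');p,M=pose();print(p,read_state()['ft_force'],to((*P3['h'],.187)))
for k in 'th':win(c,k)
E
```

```text
[ 0.52212618 -0.35640349  0.18827043] [-0.55487153  0.28835678 -0.61307023] ('shift', array([ 0.0515, -0.0001,  0.0012]), 'turnz', np.float64(-0.0), 'tilt', array([ 0.0021, -0.0025]))
**************************++::::::::::::::::::..
**************************++::::::::::::::::::..
**************************==::::::::::::::::::..
************************++::::::::::::::::::::..
************************++::::::::::::::::::::..
**++==++================--::::::..............  
**--::::::::::::::::::............              
**--............................                
**--..::........................                
**--......::::..................  ..            
**--....::==================--::..........      
**--....::++****************++::::::::::..      
**--....::++****************++::::::::::..      
**--....::==================--............      
**--......::::--++##########**----..            
**--..........::**@@@@@@@@@@%%++==..            
**--..........::==************====::            
++::............::::::::::::::--==::            
==............................--==
[... 2303 characters left out ...]
::....    ....
++--::..........==%%%%==................    ....
++--::....==++++**@@%%**++++++************==::..
++--::....++****##@@@@%%%%%%%%%%%%%%##****==::..
++--::....++****####################******==::..
++--::....==****++++++++++++++++++********==::..
++--::....::----------::::::::::----------::....
**++--::::....................................::
****==::::......................................
****==::::......................................
****++--::::::::::::::::::::::::::::::::::::::::
********************++++++++--::::::::::::::::::
******************************++++++++++++++++++
************************************************
************************************************
```

Call:
play_rows --rows '[[[0.025,0.005,0],[0,0,0],-1],[[0.0257,0.005,0],[0,0,0],-1],[[0,0,0.02],[0,0,0],-1],[[0,0,0.01],[0,0,0],-1],[[0,0,0.005],[0,0,0],-1]]'

```text
clock: 52.5
eef_pos: [0.5265, -0.3037, 0.1496]
tcp_rot: [-2.114, -2.321, 0.002]
ft_force: [0.6, -0.6, 0.3]
grip_width: 0.0
grasp_force: 0.0
```

Call:
play_rows --rows '[[[0,0,0],[0,0,0],-1],[[0,0,0],[0,0,0],-1],[[0,0,0.002],[0,0,0],-1],[[0,0,0.002],[0,0,0],-1],[[0,0,0],[0,0,0],-1]]'

```text
clock: 53.0
eef_pos: [0.5277, -0.3043, 0.1477]
tcp_rot: [2.114, 2.322, 0.0]
ft_force: [-0.5, -0.5, 2.3]
grip_width: -0.0003
grasp_force: 1.3
```

Call:
play_rows --rows '[[[0,-0.004,0],[0,0,0],-1],[[0,-0.004,0],[0,0,0],-1],[[0,-0.004,0],[0,0,0],-1],[[0,-0.004,0],[0,0,0],-1],[[0,-0.004,0],[0,0,0],-1]]'

```text
clock: 53.5
eef_pos: [0.5076, -0.3061, 0.1478]
tcp_rot: [2.113, 2.322, 0.001]
ft_force: [1.2, -1.6, 2.9]
grip_width: -0.0003
grasp_force: 1.3
```

Call:
play_rows --rows '[[[0,0,0],[0,0,0],-1],[[0,0,-0.005],[0,0,0],-1],[[0,0,0],[0,0,0],-1],[[0,0.01,0],[0,0,0],-1],[[0,0.008,0],[0,0,0],-1]]'

```text
clock: 54.0
eef_pos: [0.5263, -0.3034, 0.1517]
tcp_rot: [-2.113, -2.324, -0.0]
ft_force: [0.2, -0.2, 0.1]
grip_width: -0.0004
grasp_force: 0.0
```

Call:
play_rows --rows '[[[0,0,0],[0,0,0],-1],[[0,0,0],[0,0,0],-1],[[0,0,0.003],[0,0,0],-1],[[0,0,0.002],[0,0,0],-1],[[0,0,0],[0,0,0],-1]]'

```text
clock: 54.5
eef_pos: [0.5258, -0.3042, 0.1478]
tcp_rot: [2.114, 2.322, 0.002]
ft_force: [0.6, 1.2, 6.3]
grip_width: -0.0004
grasp_force: 2.8
```

Call:
play_rows --rows '[[[0,-0.004,0],[0,0,0],-1],[[0,-0.004,0],[0,0,0],-1],[[0,-0.004,0],[0,0,0],-1],[[0,-0.003,0],[0,0,0],-1],[[0,0,0],[0,0,0],-1]]'

```text
clock: 55.0
eef_pos: [0.5104, -0.3057, 0.148]
tcp_rot: [2.114, 2.322, 0.002]
ft_force: [-0.6, 1.5, 6.6]
grip_width: 0.0002
grasp_force: 3.7
```

Call:
play_rows --rows '[[[0,0,0],[0,0,0],-1],[[0,0,-0.004],[0,0,0],-1],[[0,0,-0.01],[0,0,0],-1],[[0,0.007,-0.025],[0,0,0],-1],[[0,0,0],[0,0,0],-1]]'

```text
clock: 55.5
eef_pos: [0.5189, -0.3057, 0.1894]
tcp_rot: [2.111, 2.32, 0.002]
ft_force: [-0.0, -0.1, 1.0]
grip_width: 0.0003
grasp_force: 0.0
```

```bash
python3 - <<'E'
from h import *
c=cam('wrist');p,M=pose();print(p,read_state()['ft_force'],to((*P3['h'],.187)))
for k in 'h':win(c,k)
E
```

```text
[ 0.51819545 -0.30533213  0.18785239] [-0.19439966  0.69468896 -0.49870726] ('shift', array([ 0.0003, -0.001 ,  0.0008]), 'turnz', np.float64(-0.0), 'tilt', array([ 0.0017, -0.0025]))
************************++::::::::::::::::::..  
**********************++--::::::::::::::::::..  
**********************++::::::::::::::::::::..  
**********************++::::::::::::::::::::..  
++==--------==========--::..................    
==::::::......::::::......                      
--..::::..................                      
==........................                      
--........................                      
--......::::::::::::::::::::::::::::::..        
--....::++****==::::::::::::::::::::::..        
--....--++**##%%@@@@@@%%========::::::..        
--....--++++++%%@@@@@@%%====++==--::::..        
--......::::::--==------..::====....            
--..........................--==..              
--......        ....      ..--==..              
::..........::**@@@@%%++====++++::              
............::**@@@@%%++++++++==::              
..............++@@##==::........  
[... 341 characters left out ...]
                
..............::----::::::......                
......::++++**%%@@@@@@@@%%++====::::::..        
......--++**##%%@@@@@@@@%%======::::::..        
......::++**************++--::::::::::..        
........==++++++++++++++--::::::::::::::        
........::--------::::::........                
................................                
::..............................                
--..............................                
==------::::::::::::::........................  
********************++::::::::::::::::::::::..  
**********************++::::::::::::::::::::..  
******************++++++::::::::::::::::::::..  
****************++------::::::::::::::::::::..
```

Call:
play_rows --rows '[[[0,0.001,0.02],[0,0,0],-1],[[0,0,0.01],[0,0,0],-1],[[0,0,0.005],[0,0,0],-1],[[0,0,0],[0,0,0],-1],[[0,0,0],[0,0,0],-1]]'

```text
clock: 56.05
eef_pos: [0.5182, -0.3049, 0.1512]
tcp_rot: [2.115, 2.323, -0.0]
ft_force: [-0.1, -0.3, 0.9]
grip_width: -0.0002
grasp_force: 0.0
```

Call:
play_rows --rows '[[[0,0,0.002],[0,0,0],-1],[[0,0,0.001],[0,0,0],-1],[[0,0,0.001],[0,0,0],-1],[[0,0,0],[0,0,0],-1],[[0,0,0],[0,0,0],-1]]'

```text
clock: 56.55
eef_pos: [0.5189, -0.3048, 0.1481]
tcp_rot: [2.113, 2.323, 0.001]
ft_force: [-0.7, 1.8, 6.7]
grip_width: -0.0001
grasp_force: 3.2
```

Call:
play_rows --rows '[[[0,-0.001,0],[0,0,0],-1],[[0,-0.001,0],[0,0,0],-1],[[0,-0.0012,0],[0,0,0],-1],[[0,0,0],[0,0,0],-1],[[0,0,0],[0,0,0],-1]]'

```text
clock: 57.05
eef_pos: [0.5159, -0.3051, 0.1481]
tcp_rot: [2.113, 2.323, 0.002]
ft_force: [-1.1, 0.4, 5.9]
grip_width: -0.0002
grasp_force: 2.9
```

Call:
play_rows --rows '[[[0,0,-0.004],[0,0,0],-1],[[0,0,-0.01],[0,0,0],-1],[[0,0,-0.025],[0,0,0],-1],[[0,0,0],[0,0,0],-1],[[0,0,0],[0,0,0],-1]]'

```text
clock: 57.55
eef_pos: [0.5153, -0.3052, 0.1869]
tcp_rot: [2.114, 2.322, 0.001]
ft_force: [-0.8, 0.1, 0.4]
grip_width: -0.0001
grasp_force: 0.0
```

```bash
python3 - <<'E'
from h import *
c=cam('wrist');p,M=pose();print(p,read_state()['ft_force'])
for k in 'h':win(c,k)
for d in cams.cut_out('start_top','wrist')[:3]:
  ys,xs=np.where(d['region']);print(d['confidence'],d['position'],xs.min(),xs.max(),ys.min(),ys.max(),atz(c,d['position'],.121),proj(c,(.6217,-.2961,.121)))
for n in('top',):
  c=cam(n)
  for b in((.6081,.319),(.6235,.2405),(.6389,.162)): cap(c,b,10,.18)
E
```

```text
[ 0.51505663 -0.30487081  0.1860505 ] [ 0.49358386  0.24130323 -0.6135013 ]
******************==::::::::::::::::::::::::..  
******************==::::::::::::::::::::::::..  
******************++====--::::::::::::::::::..  
**********************++--::::::::::::::::::..  
**++======++++++++++++--::....................  
--::::::::::::::::::::....                      
--......................                        
--......................                        
--........................                      
::......::::::::::....::................        
::....::--==========--::::::::::::::::::        
::....::++**********++--::::::::::::::::        
::....::==++++========--................        
::......::::::==******==::::::::..              
::............**@@@@@@**======--..              
::........    ==****##++----====::              
::............::::::--::....--==::              
::....................    ..--==::              
..............--======::....--==::              
..............++%%%%##==========::              
..............**@@@@**==--------::          
[... 566 characters left out ...]
....                      
::......................                        
::......................                        
==::::::::....................................  
************++++++++==::::::::::::::::::::::..  
**********************++++++==::::::::::::::..  
****************************==::::::::::::::..  
**********************====**==::::::::::::::..  
0.67 [469.2, 230.2] 450 492 211 249 [ 0.62231011 -0.30014638  0.121     ] [469.73739344 224.85982303]
exp [230. 179.] got [235. 183.] 4.123205661773682 17 [0.595  0.3018 0.18  ]
exp [256. 175.] got [258. 178.] 6.403224468231201 47 [0.6152 0.2327 0.18  ]
exp [282. 172.] got [283.  174.5] 6.18475866317749 37 [0.6311 0.1567 0.18  ]
```

```bash
python3 - <<'E'
from h import *
a=cam('top')['img'][110:270,190:420];b=cam('scene')['img'][150:310,270:460]
a=cv2.resize(a,None,fx=1.85,fy=1.85,interpolation=cv2.INTER_CUBIC);b=cv2.resize(b,None,fx=1.85,fy=1.85,interpolation=cv2.INTER_CUBIC)
save('fin.png',np.hstack([a,b]))
print(to((.622,-.298,.187)))
E
```

```text
('shift', array([-0.0034,  0.1073, -0.0018]), 'turnz', np.float64(-0.0), 'tilt', array([-0.0005,  0.0011]))
```

View pics/fin.png

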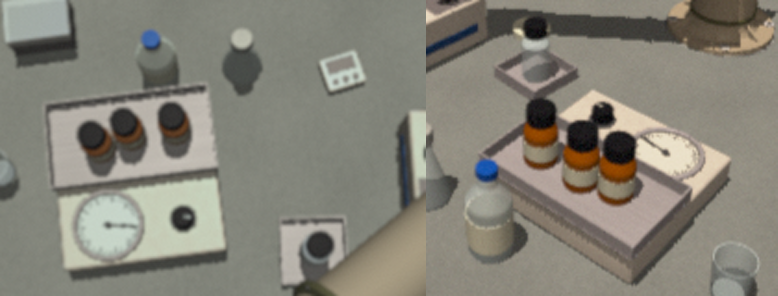

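Call:
play_rows --rows '[[[-0.003,0.035,0],[0,0,0],-1],[[0,0.04,0],[0,0,0],-1],[[0,0.032,0],[0,0,0],-1],[[0,0,0.015],[0,0,0],-1],[[0,0,0.015],[0,0,0],-1]]'

```text
clock: 58.3
eef_pos: [0.6226, -0.2979, 0.1549]
tcp_rot: [2.113, 2.324, -0.001]
ft_force: [6.1, 6.1, 63.6]
grip_width: -0.0
grasp_force: 39.0
```

Call:
play_rows --rows '[[[0,0,0],[0,0,0],-1],[[0,0,0],[0,0,0],-1],[[0,0,0.005],[0,0,0],-1],[[0,0,0.004],[0,0,0],-1],[[0,0,0.003],[0,0,0],-1]]'

```text
clock: 58.8
eef_pos: [0.6224, -0.2989, 0.1546]
tcp_rot: [2.111, 2.318, 0.01]
ft_force: [-24.6, 22.4, 82.2]
grip_width: 0.0002
grasp_force: 40.6
```

Call:
play_rows --rows '[[[0,0,0.002],[0,0,0],-1],[[0,0,0.001],[0,0,0],-1],[[0,0,0],[0,0,0],-1],[[0,0,0],[0,0,0],-1],[[0,0,0],[0,0,0],-1]]'

```text
clock: 59.3
eef_pos: [0.6224, -0.2989, 0.1546]
tcp_rot: [2.109, 2.317, 0.012]
ft_force: [-27.7, 24.4, 83.6]
grip_width: 0.0001
grasp_force: 41.4
```

Call:
play_rows --rows '[[[0,0,-0.008],[0,0,0],-1],[[0,0,-0.012],[0,0,0],-1],[[0,0,-0.03],[0,0,0],-1],[[0,0,-0.03],[0,0,0],-1],[[0,0,-0.02],[0,0,0],1]]'

```text
clock: 59.8
eef_pos: [0.6206, -0.2989, 0.2422]
tcp_rot: [2.117, 2.321, -0.001]
ft_force: [0.3, 0.2, 0.4]
grip_width: 0.0131
grasp_force: 0.0
```

Call:
play_rows --rows '[[[0,0,0],[0,0,0],1],[[0,0,0],[0,0,0],1],[[0,0,0],[0,0,0],1],[[0,0,0],[0,0,0],1],[[0,0,0],[0,0,0],1]]'

```text
clock: 60.3
eef_pos: [0.6216, -0.2977, 0.2399]
tcp_rot: [-2.114, -2.322, 0.001]
ft_force: [0.7, -0.4, -0.1]
grip_width: 0.0849
grasp_force: 0.0
```

```bash
python3 - <<'E'
from h import *
c=cam('wrist');p,M=pose();print(p,read_state()['ft_force']);save('w20.png',c['img'])
u=proj(c,(.622,-.298,.125));print(u)
g=cv2.cvtColor(c['img'],cv2.COLOR_RGB2GRAY);x,y=u.astype(int)
asc(g[y-26:y+26,x-26:x+26]*.8)
E
```

```text
[ 0.62168049 -0.29772977  0.24018062] [-0.18649486 -0.91812306 -0.53218697]
[320.88215861 204.73220158]
@@@@@@@@@@@@@@@@@@@@@@====--::::..            ....::::::--**@@@@@@@@@@@@@@@@@@@@@@@@@@@@@@@@@@@@@@@@@@@@
@@@@@@@@@@@@@@@@@@++++::                                  ..--##@@@@@@@@@@@@@@@@@@@@@@@@@@@@@@@@@@@@@@@@
@@@@@@@@**@@@@@@@@==::                  ........              ..==%%@@@@@@@@@@@@@@@@@@@@@@@@@@@@@@@@@@@@
@@@@@@@@++++++++--            ............................        ::##@@@@@@@@@@@@@@@@@@@@@@@@@@@@@@@@@@
++++++++======::        ........................................    ..==%%@@@@@@@@@@@@@@@@@@@@@@@@@@@@@@
==========::        ..............................................      ::##@@@@@@@@@@@@@@@@@@@@@@@@@@@@
========--        ....................................................    ::##@@@@@@@@@@@@@@@@@@@@@@@@@@
========..      ........................................................    ::##@@@@@@@@@@@@@@@@@@@@@@@@
======::                            ........................................  --%%@@@@@@@@@@@@@@@@@@@@@@
====--                                    .........
[... 3763 characters left out ...]
....  ....................--**@@@@@@@@@@@@@@@@@@@@@@@@@@@@@@@@@@@@@@@@
@@@@@@@@@@@@@@@@@@@@@@@@@@@@@@##++--::............--++**%%@@@@@@@@@@@@@@@@@@@@@@@@@@@@@@@@@@@@@@@@@@@@@@
@@@@@@@@@@@@@@@@@@@@@@@@@@@@@@@@@@@@@@@@%%##**@@@@@@@@@@@@@@@@@@@@@@@@@@@@@@@@@@@@@@@@@@@@@@@@@@@@@@@@@@
@@@@@@@@@@@@@@@@@@@@@@@@@@@@@@@@@@@@@@@@@@@@@@@@@@@@@@@@@@@@@@@@@@@@@@@@@@@@@@@@@@@@@@@@@@@@@@@@@@@@@@@@
@@@@@@@@@@@@@@@@@@@@@@@@@@@@@@@@@@@@@@@@@@@@@@@@@@@@@@@@@@@@@@@@@@@@@@@@@@@@@@@@@@@@@@@@@@@@@@@@@@@@@@@@
@@@@@@@@@@@@@@@@@@@@@@@@@@@@@@@@@@@@@@@@@@@@@@@@@@@@@@@@@@@@@@@@@@@@@@@@@@@@@@@@@@@@@@@@@@@@@@@@@@@@@@@@
@@@@@@@@@@@@@@@@@@@@@@@@@@@@@@@@@@@@@@@@@@@@@@@@@@@@@@@@@@@@@@@@@@@@@@@@@@@@@@@@@@@@@@@@@@@@@@@@@@@@@@@@
```

```bash
python3 - <<'E'
from h import *
c=cam('wrist');m=np.array(cams.read_camera('wrist')['mount'])
def W(p,yaw):
    T=np.eye(4);y=np.array([np.cos(yaw),np.sin(yaw),0]);z=np.array([0,0,-1.]);T[:3,:3]=np.c_[np.cross(y,z),y,z];T[:3,3]=p;return T@m
L=[]
for f,p,box,thr in(('w11',(.50528,-.34597,.23093),(440,138,494,190),60),('w20',(.62168,-.29773,.24018),(294,178,346,232),60)):
    cc=dict(c,W=W(p,.0938));g=cv2.imread(f'pics/{f}.png',0)[box[1]:box[3],box[0]:box[2]]
    n,l,st,ce=cv2.connectedComponentsWithStats((g>thr).astype(np.uint8))
    h,w=g.shape
    k=[i for i in range(1,n) if st[i,0]>0 and st[i,1]>0 and st[i,0]+st[i,2]<w and st[i,1]+st[i,3]<h]
    k=max(k,key=lambda i:st[i,4]);print(f,st[k],ce[k]+box[:2])
    q=(st[k,0]+st[k,2]/2-.5+box[0],st[k,1]+st[k,3]/2-.5+box[1])
    L.append(ray(cc,q))
    for z in(.121,.128,.135):
        a,b=[atz(cc,(e,q[1]),z) for e in(box[0]+st[k,0]-.5,box[0]+st[k,0]+st[k,2]-.5)];print(z,'dia',np.linalg.norm(a-b).round(4))
(o1,v1),(o2,v2)=L
s=np.linalg.lstsq(np.c_[v1,-v2],o2-o1,rcond=None)[0];print(o1+s[0]*v1,o2+s[1]*v2)
E
```

```text
Traceback (most recent call last):
ValueError: max() iterable argument is empty
```

```bash
python3 - <<'E'
from h import *
g=cv2.imread('pics/w11.png',0);asc(g[136:190,438:496]*.8)
g=cv2.imread('pics/w20.png',0);print(*g[205,290:350])
E
```

```text
@@@@@@@@@@@@@@@@@@@@@@**==::::                        ............::--==##@@@@@@@@@@@@@@@@@@@@@@@@@@@@@@@@@@@@@@@@@@
@@@@@@@@@@@@@@@@##======::..                ..............................::++@@@@@@@@@@@@@@@@@@@@@@@@@@@@@@@@@@@@@@
@@@@@@@@%%@@@@@@##==::..              ........................................++@@@@@@@@@@@@@@@@@@@@@@@@@@@@@@@@@@@@
@@@@@@%%========--..              ..............................................--##@@@@@@@@@@@@@@@@@@@@@@@@@@@@@@@@
@@%%%%##====--::..            ......................................................##@@@@@@@@@@@@@@@@@@@@@@@@@@@@@@
@@========--..              ..........................................................++@@@@@@@@@@@@@@@@@@@@@@@@@@@@
##======--..            ................................................................--@@@@@@@@@@@@@@@@@@@@@@@@@@
======--..            ....................................................................--@@@@@@@@@@@@@@@@@@@@@@@@
====--..            ........................................................................++@@@@@@@@@@@@@@@@@@@@@@
====::            ............................ 
[... 4738 characters left out ...]
@@@@@@@@@@@
@@@@@@@@@@@@@@@@@@@@@@@@@@@@@@@@@@@@@@@@##**%%@@@@@@@@@@@@@@@@@@@@@@@@@@@@@@@@@@@@@@@@@@@@@@@@@@@@@@@@@@@@@@@@@@@@@@
@@@@@@@@@@@@@@@@@@@@@@@@@@@@@@@@@@@@@@@@@@@@@@@@@@@@@@@@@@@@@@@@@@@@@@@@@@@@@@@@@@@@@@@@@@@@@@@@@@@@@@@@@@@@@@@@@@@@
@@@@@@@@@@@@@@@@@@@@@@@@@@@@@@@@@@@@@@@@@@@@@@@@@@@@@@@@@@@@@@@@@@@@@@@@@@@@@@@@@@@@@@@@@@@@@@@@@@@@@@@@@@@@@@@@@@@@
@@@@@@@@@@@@@@@@@@@@@@@@@@@@@@@@@@@@@@@@@@@@@@@@@@@@@@@@@@@@@@@@@@@@@@@@@@@@@@@@@@@@@@@@@@@@@@@@@@@@@@@@@@@@@@@@@@@@
122 114 29 11 10 12 10 11 10 17 61 126 127 130 130 130 130 130 130 131 129 130 130 130 129 130 129 129 129 131 129 130 130 130 130 130 128 129 126 113 71 12 12 10 11 11 11 11 33 92 119 119 118 118 118 118 120 120 120 163
```

```bash
python3 - <<'E'
from h import *
c=cam('wrist');m=np.array(cams.read_camera('wrist')['mount'])
def W(p,yaw):
    T=np.eye(4);y=np.array([np.cos(yaw),np.sin(yaw),0]);z=np.array([0,0,-1.]);T[:3,:3]=np.c_[np.cross(y,z),y,z];T[:3,3]=p;return T@m
def tri(a,b):
    (o1,v1),(o2,v2)=[ray(dict(c,W=W(p,.0938)),q) for p,q in(((.50528,-.34597,.23093),a),((.62168,-.29773,.24018),b))]
    s=np.linalg.lstsq(np.c_[v1,-v2],o2-o1,rcond=None)[0];return ((o1+s[0]*v1+o2+s[1]*v2)/2).round(4),np.linalg.norm(o1+s[0]*v1-o2-s[1]*v2).round(4)
for f,b in(('w11',(436,130,500,196)),('w20',(290,174,350,236))):
    g=cv2.imread(f'pics/{f}.png',0)[b[1]:b[3],b[0]:b[2]];t=70 if f=='w20' else 130
    l=cv2.connectedComponents((g>t).astype(np.uint8))[1];k=l[36,34 if f=='w11' else 22];ys,xs=np.where(l==k)
    print(f,xs.min()+b[0],xs.max()+b[0],ys.min()+b[1],ys.max()+b[1])
print('button',tri((469,162.5),(315.2,204.7)))
print('right edges: button',tri((484.2,162),(330.3,205)),' collar right',tri((486.5,160),(338,200)))
E
```

```text
w11 454 485 147 178
w20 300 330 189 219
button (array([ 0.6172, -0.2958,  0.1344]), np.float64(0.0))
right edges: button (array([ 0.6297, -0.2946,  0.134 ]), np.float64(0.0008))  collar right (array([ 0.6368, -0.293 ,  0.1242]), np.float64(0.0005))
```

```bash
python3 -c "
from h import *
print(robot.close_job())"
```

```text
the job is handed in; nothing more can be done
None
```

The job is handed in: the empty is in the tray, three brown bottles stand on the pan with the scale zeroed, the wheels read 2-7-5 (the 2 about 0.02 rad off centre), and start was pressed fully and released; that press reached about 83 N at the closed fingertips, well over the 5 N needed but under the 120 N wrist limit.

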